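# Show the square bamboo coaster to the damp-check camera

### The arm

A 6-joint arm with a two-finger parallel gripper is mounted at the origin on the work surface. World frame = base frame: x ahead of the robot, y to its left, z up, the work surface at z = 0. Lengths are in m, angles in degrees, forces in N, time in s.
With the tool pointing down it reaches from about 0.3 to 0.875 m from the base axis. Payload 6.4 kg.
Tool frame: the origin (TCP) lies on the centre line of the jaws, within the pads' length; the fingertips stand 25 mm ahead of it and the grasp point (between the pads) lies 6 mm ahead of it (tip_reach is the z of the fingertips in the tool frame, in m); z points along the fingers, y is the direction in which the jaws open and shut (so a half turn about z gives the same grasp; the last joint's range is limited). The gripper opens to 88 mm and grips with 3 to 60 N. Pads are 18 mm wide; open, the fingers measure 123 mm over their backs; the gripper's body (75 mm by 187 mm) begins 45 mm behind the grasp point.
Start: joints at [-85.789, 10.359, 92.074, -0, 77.567, -11.82], TCP at [0.159, -0.553, 0.264] pointing down, gripper open.
Joint ranges: [-171.53, 171.53], [-51.25, 118.39], [17.06, 147.69], [-65.23, 245.23], [0, 150.52], [-178.68, 178.68]. Speed limits (degrees/s): [147.25, 147.25, 172.46, 180, 180, 180].

### API

Orientations are given as [roll, pitch, yaw] about the fixed x, y, z axes, in that order (R = Rz(yaw) Ry(pitch) Rx(roll)).
In Python, from cell import read_state, camera, camera_model, hand_in, tip_reach gives the robot as it stands. The module is installed in compiled form; this text tells all that it offers.
- The arm moves only by the shell command python3 -m jog 'ROWS' [FORCE]. ROWS is JSON, a list that holds one entry, the list of rows, each a list of 5 numbers: the shift along the tool's x, y, z in mm, then the turn about the tool's z in rad, then the gripper's target within -1 to 1 (shut at 1, half-way at 0, fully open at -1). A call has 1 to 8 rows; each row is the pose to reach, as a shift and turn from the pose measured when the call began, along the tool's axes at that moment; what a row does not reach only later rows make up. A row lasts 1/12 s, in which the tool goes at most 41.7 mm and 7.16 degrees, less where a joint would pass 70% of its speed; a pose out of reach is approached as far as the arm can. A call with a gripper value outside its range is refused whole. The fingers move at their own pace and stop on an object; FORCE is the grip in N (left out, the last holds). Time passes only in rows, so rows that repeat a pose let the fingers close. It gives the time, the measured TCP pose, the force and the opening at its end, in the units of the state.
- read_state(): the state, without advancing time (a new reading comes with each control period).
- camera(name): name is "side" or "top"; returns the picture (384x512x3 uint8, red, green, blue); there is no depth.
- camera_model(name): a dict with "vfov" (degrees; the focal length in pixels is half the picture's height over the tangent of half this angle, whatever the lens; pixels are square), "cx", "cy" (the principal point, pixels), "extrinsics" (4x4, takes a point from camera to world coordinates). Camera axes: x right, y up, looking along -z (the intrinsics and any distortion apply to the point x, -y, -z); pixel columns grow to the right and rows downward; lengths in m; the calibration is good to about 2 mm. A picture is of the moment at which its call begins. camera_model takes no time and is no camera call.
- hand_in(): hands the job in, once; it reports no verdict.
The state is a dict: "clock": time; "joint_positions": joint angles; "joint_velocities": joint speeds; "joint_torque": joint torques, N m; "position": TCP position; "tcp_rot": TCP orientation; "force": force on the tool from outside, world axes, zero at the start; "moment": the same for the moment, N m; "grip_width": finger opening in m.
Only numpy, scipy, OpenCV 4.12 (cv2) and the standard library are available. Lean on these libraries where they do the work, as an engineer would, in place of code of your own. Each camera call takes 0.05 s, during which the arm holds its last target.

### The job

The pantry is damp and the square bamboo coaster in the slotted rack must be checked for mould: slide it straight up out of its slot by its top edge and hold it up to the camera on the stand, centred on the lens axis with its middle 12 cm from the lens, one face square to the downward-tilted lens and its edges parallel to the edges of the picture. Finish while still holding it there, motionless; leave the camera, the other two coasters and everything else where they are.

Things in the scene. Friction and masses are not known exactly. Their poses are not given: they have to be found in the camera images.
- rack: Dark wooden rack, fixed, 156 (x) x 126 (y) x 60 mm high; origin at the centre of its underside. Two cheeks along x, at y = +-58 mm, have grooves forming three upright slots at x = -50, 0, +50 mm, 11 mm wide (x), 103 mm long (y), floor 12 mm above the shelf: a coaster must rise 48 mm to come clear. Open between the cheeks. One coaster stands in each slot, faces square to rack x; their order varies.
- square_coaster: The coaster to show: plain bamboo square with square corners, 8 mm thick (own x), 100 mm wide (own y), 100 mm tall (own z, up in the rack), about 56 g. Origin at the centre of its lower edge. Its top edge is 112 mm above the shelf, 52 mm above the rack; its neighbours are as tall, with 42 mm free between faces.
- coaster_mid (a point): The middle of the square coaster, 50 mm above its origin; same axes as the coaster.
- lens (a point): Centre of the camera's front glass, 205 to 270 mm above the shelf. The lens looks along own -x, tilted 0.25 to 0.5 rad down, roughly towards the robot; own y is the picture's horizontal, own z its upward direction. coaster_mid belongs at (-0.12, 0, 0) in these axes; either face may look at the lens. Height, tilt, place and yaw vary.
- camera_stand: Stand of the camera, at the far left: round foot 116 mm across, upright post. Origin at the centre of its underside. On top sits the camera, a grey box 70 x 50 x 36 mm with a black lens barrel 30 mm across and 18 mm long. Fixed foot, stiff clamps; it must not be pushed.
- round_coaster: Bystander: round bamboo coaster, 100 mm across, 8 mm thick (own x), upright in a slot of the rack. Origin at the lowest point of its rim.
- arched_coaster: Bystander: bamboo coaster with square lower corners and a half-round top, 100 mm wide and tall, 8 mm thick (own x), upright in a slot of the rack. Origin at the centre of its lower edge.
- ramekin: Bystander: grey ceramic ramekin, 84 mm across, 48 mm high. Origin at the centre of its underside.
- scoop: Bystander: steel ice cream scoop lying along its own x, about 200 mm long, 26 mm high. Origin under the middle.
- cake_dome: Bystander: glass cake dome with a ball knob on a white plate 260 mm across, 215 mm high. Origin at the centre of its underside.
- jar: Bystander: glass storage jar, 84 mm across, 110 mm high. Origin at the centre of its underside.
- mug: Bystander: white mug, 80 mm across, 85 mm high. Origin at the centre of its underside.
Things that resemble listed ones, but are neither listed nor needed, are in the scene too. Leave any black look-alike of the square_coaster alone.

How it is judged:
By the outcome, as a careful person would: the job done as asked, in the order asked, and still so for the second after the job is handed in, while the arm keeps its last pose, push and grip.
It also fails if it takes over 38 s, if anything falls off the work surface, if the arm or the gripper's body presses on something with over 40 N, if the wrist force passes 120 N, or if a joint passes its speed limit or range.

## Working session

There is one attempt and no reset: what is moved stays moved. The work goes in short steps, Python scripts to look and compute and a shell command to move; the robot and the scene stay as the last step left them, time stands still between calls to the robot, and variables do not carry over. Pictures are saved under pics/ and viewed, and the job is handed in when it is done.

```bash
mkdir -p pics; ls
python3 - <<'E'
from cell import *
import cv2, json
s=read_state(); print({k:(v if not hasattr(v,'tolist') else v.tolist()) for k,v in s.items()}); print(tip_reach)
for n in ("side","top"):
    im=camera(n); cv2.imwrite(f"pics/{n}0.png",im[:,:,::-1]); print(n,camera_model(n))
E
```

```text
pics
{'clock': 0.0, 'joint_positions': [-85.78678737139249, 10.400241782597218, 92.13183974347395, -0.0015169354553490391, 77.56766415366097, -11.819178868682986], 'joint_velocities': [-0.015724889313416, 0.044640060158483486, -0.016707935057444424, -0.01625514252192225, -0.06467904236878316, 0.06679635523156807], 'joint_torque': [-0.00021290432414389215, -43.386086225509644, -34.185065031051636, 0.07016933988779783, 0.0387254822999239, -0.00013538019175030058], 'position': [0.15878513922915644, -0.5521225517921059, 0.26282476690887746], 'tcp_rot': [-179.90206573061187, -0.018980870700569603, 16.032703140682113], 'force': [-0.3712600435133473, -0.41115515863258567, -0.19931024696014377], 'moment': [-0.01012545235909283, -0.0363439421167195, 0.029527553220977824], 'grip_width': 0.0881466328358231}
0.025
side {'vfov': 53.962368735181954, 'cx': 259.32854181134843, 'cy': 192.8595980756308, 'extrinsics': array([[-0.80449512,  0.41338983, -0.42649319,  0.09353368],
       [-0.59395094, -0.55611405,  0.58134279,  0.70625463],
       [ 0.00314234,  0.72100347,  0.69292432,  0.9230599 ],
       [ 0.        ,  0.        ,  0.        ,  1.        ]])}
top {'vfov': 47.75885271579406, 'cx': 252.38666831239397, 'cy': 184.95705073701924, 'extrinsics': array([[-0.02446783,  0.98174522, -0.18862036,  0.28670818],
       [-0.99964217, -0.02606718, -0.00600282,  0.07274113],
       [-0.01081004,  0.18840599,  0.98203173,  1.60460432],
       [ 0.        ,  0.        ,  0.        ,  1.        ]])}
```

View pics/side0.png

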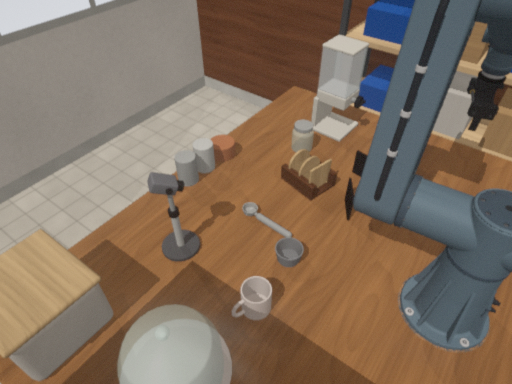

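View pics/top0.png

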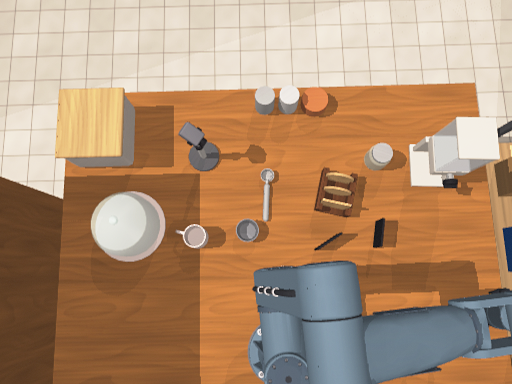

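Run:
```python
import cv2
def crop(n,x,y,w,h,k,o):
    im=cv2.imread(f"pics/{n}.png")[y:y+h,x:x+w]; im=cv2.resize(im,None,fx=k,fy=k,interpolation=cv2.INTER_CUBIC)
    for i in range(0,w,10): cv2.putText(im,str(x+i),(i*k,8),0,.3,(0,255,255),1); cv2.line(im,(i*k,10),(i*k,14),(0,255,255),1)
    for j in range(0,h,10): cv2.putText(im,str(y+j),(0,j*k+4),0,.3,(0,255,255),1)
    cv2.imwrite(f"pics/{o}.png",im)
crop("side0",270,135,80,70,8,"c1"); crop("top0",305,155,65,70,8,"c2")
crop("side0",130,160,80,100,6,"c3"); crop("top0",165,110,70,70,8,"c4")
```

```text
(no output)
```

View pics/c1.png

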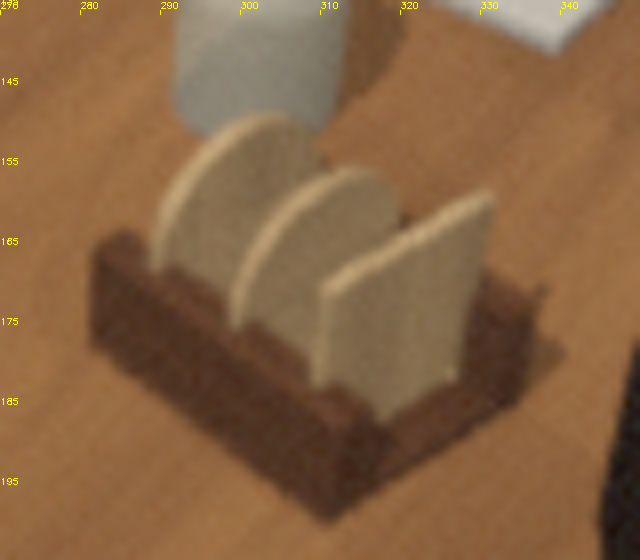

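View pics/c2.png

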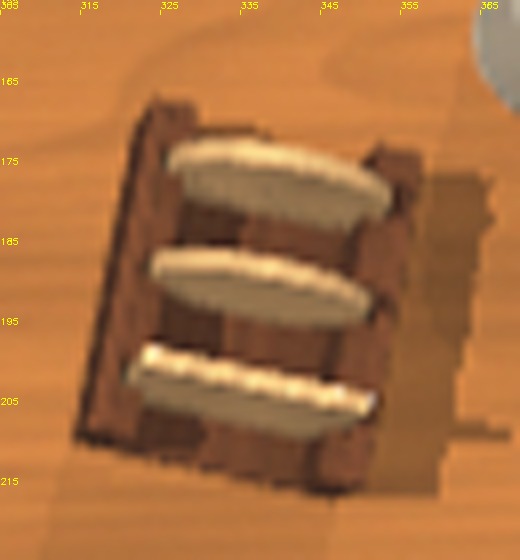

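View pics/c3.png

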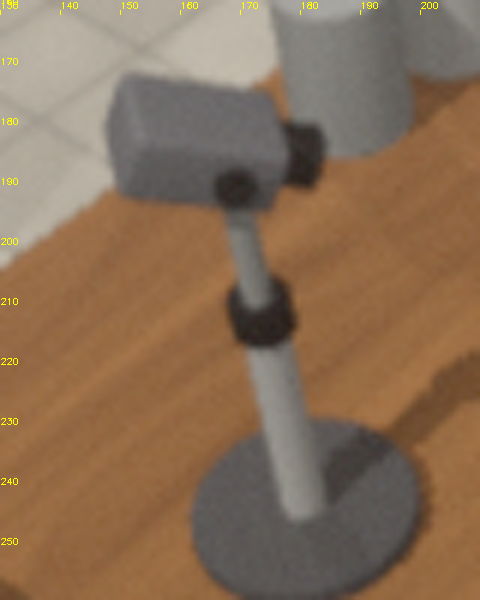

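View pics/c4.png

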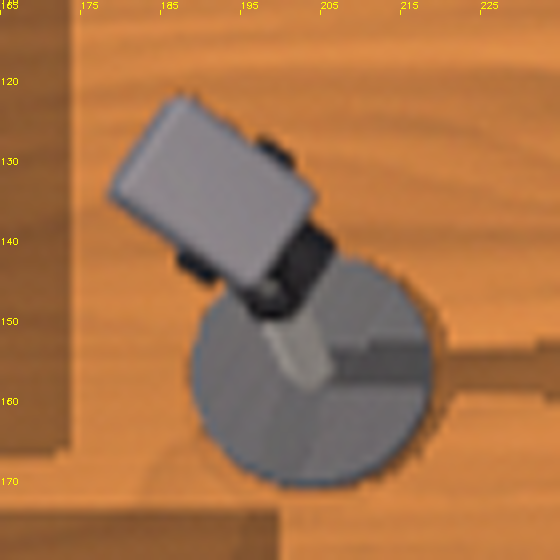

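```bash
cat > geo.py <<'E'
import numpy as np
from cell import camera_model
from scipy.spatial.transform import Rotation as Ro
M={n:camera_model(n) for n in("side","top")}
def proj(n,P):
    m=M[n];E=np.array(m["extrinsics"]);f=192/np.tan(np.radians(m["vfov"]/2))
    p=(np.atleast_2d(P)-E[:3,3])@E[:3,:3]
    return np.c_[m["cx"]+f*p[:,0]/-p[:,2], m["cy"]-f*p[:,1]/-p[:,2]]
def onz(n,uv,z):
    m=M[n];E=np.array(m["extrinsics"]);f=192/np.tan(np.radians(m["vfov"]/2))
    d=E[:3,:3]@np.array([(uv[0]-m["cx"])/f,-(uv[1]-m["cy"])/f,-1]);o=E[:3,3]
    return o+d*(z-o[2])/d[2]
E
python3 - <<'E'
from geo import *
for n,uv,z in [("side",(311,200),0),("side",(281.5,178),0),("top",(314.5,210),0),("top",(346,216.5),0),
 ("top",(324,198.5),.112),("top",(351.5,205.5),.112),("side",(310.5,170.5),.112),("side",(331,159),.112),
 ("side",(181,246),0),("top",(204,157),0),("top",(202,143),.23),("side",(182,185.5),.23)]:
    print(n,uv,z,onz(n,uv,z).round(4))
E
```

```text
side (311, 200) 0 [ 0.4967 -0.1463  0.    ]
side (281.5, 178) 0 [ 0.643  -0.1805  0.    ]
top (314.5, 210) 0 [ 0.4939 -0.1462  0.    ]
top (346, 216.5) 0 [ 0.4667 -0.2615  0.    ]
top (324, 198.5) 0.112 [ 0.5188 -0.1659  0.112 ]
top (351.5, 205.5) 0.112 [ 0.4918 -0.2596  0.112 ]
side (310.5, 170.5) 0.112 [ 0.5202 -0.1612  0.112 ]
side (331, 159) 0.112 [ 0.4951 -0.2554  0.112 ]
side (181, 246) 0 [0.715  0.2656 0.    ]
top (204, 157) 0 [0.7085 0.2646 0.    ]
top (202, 143) 0.23 [0.6958 0.2436 0.23  ]
side (182, 185.5) 0.23 [0.705  0.2265 0.23  ]
```

```bash
cat > crop.py <<'E'
import cv2
def crop(n,x,y,w,h,k,o):
    im=cv2.imread(f"pics/{n}.png")[y:y+h,x:x+w]; im=cv2.resize(im,None,fx=k,fy=k,interpolation=cv2.INTER_CUBIC)
    # gridlines at pixel centres (u -> (u-x+.5)*k)
    for i in range(0,w,5):
        X=int((i+.5)*k); cv2.line(im,(X,0),(X,im.shape[0]),(0,255,255) if i%10==0 else (120,160,0),1); 
        if i%10==0: cv2.putText(im,str(x+i),(X+2,10),0,.38,(0,0,255),1)
    for j in range(0,h,5):
        Y=int((j+.5)*k); cv2.line(im,(0,Y),(im.shape[1],Y),(0,255,255) if j%10==0 else (120,160,0),1)
        if j%10==0: cv2.putText(im,str(y+j),(1,Y-2),0,.38,(0,0,255),1)
    cv2.imwrite(f"pics/{o}.png",im)
E
python3 - <<'E'
from crop import crop
crop("side0",143,166,46,36,16,"d3"); crop("top0",174,116,40,36,16,"d4")
E
```

```text
(no output)
```

View pics/d3.png

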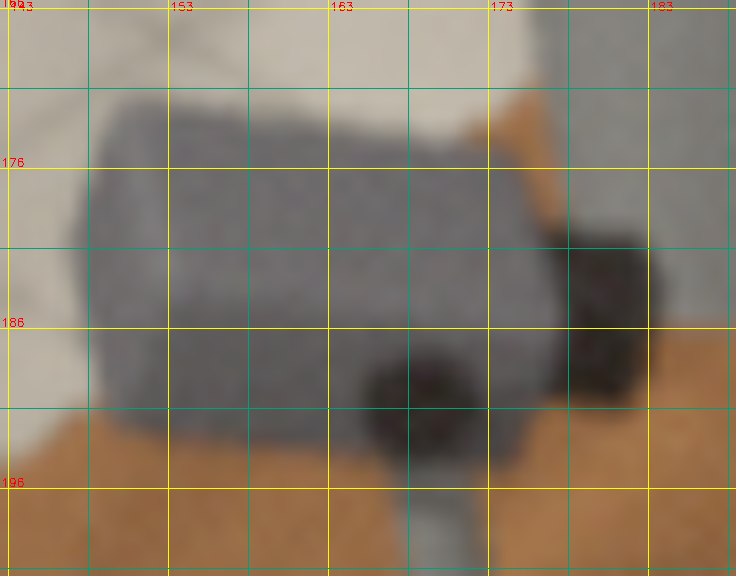

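View pics/d4.png

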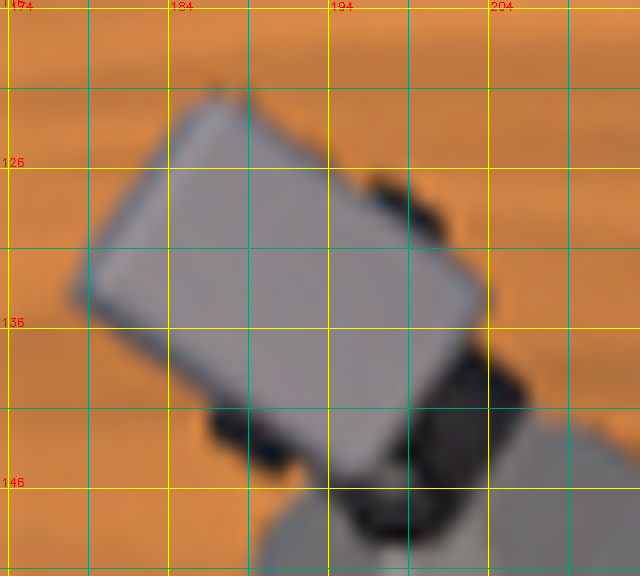

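```bash
cat > lensfit.py <<'E'
from geo import *
import cv2
from scipy.optimize import least_squares
P={("side","box"):[(153,172),(158,172.6),(163,173.2),(168,173.9),(149.5,174),(148.3,178),(148.5,187),(153,192.4),(158,193),(163,193.7),(166,194),(175,176.5),(176,179.5)],
("side","bar"):[(179,180),(181.5,180.2),(183.6,183),(183.2,187),(178,190.3),(181,190.7)],
("top","box"):[(189,122.1),(194,125.8),(201.5,131.1),(184.75,123),(181.6,128),(178.8,132.4),(182.9,137.7),(186,140),(204.1,134.25)],
("top","bar"):[(206,141.1),(203.5,145.5),(201.9,148),(203.5,137.4),(205.4,138.9),(197.3,149.3),(199.1,149.6)]}
def Rl(p): return Ro.from_euler("ZY",[p[3],-p[4]]).as_matrix()  # own +x points back and up
B=np.array([(x,y,z) for x in(.018,.088) for y in(-.025,.025) for z in(-.018,.018)])
a=np.linspace(0,2*np.pi,40)
C=np.array([(x,.015*np.cos(t),.015*np.sin(t)) for x in(0,.018) for t in a])
def hull(n,k,p):
    W=(B if k=="box" else C)@Rl(p).T+p[:3]
    return cv2.convexHull(proj(n,W).astype(np.float32))
def res(p):
    return np.array([cv2.pointPolygonTest(hull(n,k,p),(float(u),float(v)),True) for (n,k),L in P.items() for u,v in L])
if __name__=="__main__":
    for y0 in (.7,1.0):
        s=least_squares(res,[.7,.235,.23,y0,.35],diff_step=1e-4,x_scale=[.01,.01,.01,.1,.1],loss="soft_l1",f_scale=.7)
        p=s.x;r=res(p);J=s.jac;cov=np.linalg.inv(J.T@J)*.4**2
        print(p.round(4),np.degrees(p[3:]).round(2),np.sqrt((r**2).mean()).round(3),np.sqrt(np.diag(cov)).round(4))
    i=0
    for k,L in P.items(): print(k,r[i:i+len(L)].round(1)); i+=len(L)
    print("Rl",Rl(p).round(4)); print("mid",(p[:3]+Rl(p)@[-.12,0,0]).round(4))
E
python3 lensfit.py
```

```text
[0.6842 0.2382 0.2509 0.8097 0.2381] [46.39 13.64] 1.244 [0.0008 0.0007 0.0013 0.0189 0.0241]
[0.6873 0.2363 0.247  0.9037 0.3329] [51.78 19.07] 1.29 [0.0011 0.0008 0.0014 0.0246 0.0273]
('side', 'box') [0.3 0.5 0.7 1.  0.7 0.2 0.7 2.7 2.4 2.  1.9 2.1 1.7]
('side', 'bar') [0.5 0.5 1.  1.2 0.6 0.4]
('top', 'box') [ 0.8  0.5 -0.1 -0.2  0.5  1.1  0.3  0.4  0.4]
('top', 'bar') [ 0.1 -0.6 -1.1 -0.4 -0.5 -3.5 -2.6]
Rl [[ 0.5847 -0.7856 -0.2022]
 [ 0.7425  0.6187 -0.2567]
 [ 0.3268  0.      0.9451]]
mid [0.6171 0.1472 0.2078]
```

```bash
cat > lf2.py <<'E'
from lensfit import *
import lensfit
P[("top","bar")]=P[("top","bar")][:5]
def mk(q):
    x0,L,w,h,zo=q
    return np.array([(x,y,z) for x in(x0,x0+L) for y in(-w/2,w/2) for z in(zo-h/2,zo+h/2)])
q0=np.array([.018,.07,.05,.036,0])
def run(free,lab):
    def f(v):
        q=q0.copy(); q[free]=v[5:]; lensfit.B=mk(q); return lensfit.res(v[:5])
    best=None
    for y0 in(.8,.95):
      for t0 in (.25,.4):
        s=least_squares(f,np.r_[.687,.236,.245,y0,t0,q0[free]],diff_step=1e-4,x_scale=np.r_[.01,.01,.01,.1,.1,[.01]*len(free)],loss="soft_l1",f_scale=.5)
        if best is None or s.cost<best.cost: best=s
    r=f(best.x); print(lab,best.x.round(4),"cost",best.cost.round(2),"rms",np.sqrt((r**2).mean()).round(2))
    return best,r
run([], "fixed"); run([4],"zo"); run([3,4],"h,zo"); s,r=run([0,1,2,3,4],"all")
i=0
for k,L in P.items(): print(k,r[i:i+len(L)].round(1)); i+=len(L)
E
python3 lf2.py
```

```text
fixed [0.6891 0.235  0.2452 0.9387 0.3485] cost 8.53 rms 1.1
zo [0.6894 0.235  0.2445 0.9497 0.3254 0.0035] cost 8.33 rms 1.06
h,zo [0.69   0.2355 0.2439 0.962  0.4064 0.026  0.0019] cost 3.73 rms 0.61
all [ 0.6913  0.2366  0.2443  0.971   0.4446  0.0201  0.0646  0.0482  0.0283
 -0.    ] cost 2.08 rms 0.43
('side', 'box') [ 0.  -0.  -0.1 -0.1 -0.1 -0.  -0.5  0.2  0.1 -0.1 -0.1  0.3  0.1]
('side', 'bar') [0.4 0.3 0.6 0.8 0.6 0.5]
('top', 'box') [ 0.2  0.1 -0.2 -0.   0.3  0.5  0.  -0.  -0.8]
('top', 'bar') [-0.1 -0.6 -1.5  0.2  0.2]
```

```bash
cat > lf3.py <<'E'
from lensfit import *
import lensfit
P[("top","bar")]=P[("top","bar")][:5]
S=np.random.default_rng(0).normal(size=(60,3)); S/=np.linalg.norm(S,axis=1)[:,None]
S=np.array([[np.cos(a)*np.cos(b),np.sin(a)*np.cos(b),np.sin(b)] for a in np.linspace(0,2*np.pi,16,endpoint=False) for b in np.linspace(-np.pi/2,np.pi/2,9)])
def mk(r):
    I=np.array([(x,y,z) for x in(.018+r,.088-r) for y in(-.025+r,.025-r) for z in(-.018+r,.018-r)])
    return (I[:,None]+r*S[None]).reshape(-1,3)
if __name__=="__main__":
  for r in (.0001,.003,.006,.009,.012):
    lensfit.B=mk(r);best=None
    for y0 in(.8,.95):
      for t0 in (.25,.4):
        s=least_squares(res,[.687,.236,.245,y0,t0],diff_step=1e-4,x_scale=[.01,.01,.01,.1,.1],loss="soft_l1",f_scale=.5)
        if best is None or s.cost<best.cost: best=s
    R=res(best.x);print(r,best.x.round(4),"cost",best.cost.round(2),"rms",np.sqrt((R**2).mean()).round(2))
  i=0
  for k,L in P.items(): print(k,R[i:i+len(L)].round(1)); i+=len(L)
E
python3 lf3.py
cat > ov.py <<'E'
import sys
from geo import *; import cv2,lensfit
def ov(p,tag,img={"side":"side0","top":"top0"}):
    a=np.linspace(0,2*np.pi,25)
    out=[]
    for n,x,y,w,h,k in [("side",143,166,46,36,14),("top",174,116,40,36,14)]:
        im=cv2.imread(f"pics/{img[n]}.png")[y:y+h,x:x+w]; im=cv2.resize(im,None,fx=k,fy=k,interpolation=cv2.INTER_CUBIC)
        B=np.array([(X,Y,Z) for X in(.018,.088) for Y in(-.025,.025) for Z in(-.018,.018)])
        E=[(i,j) for i in range(8) for j in range(i) if bin(i^j).count("1")==1]
        def px(W): return ((proj(n,W@lensfit.Rl(p).T+p[:3])-[x,y]+.5)*k).astype(int)
        q=px(B)
        for i,j in E: cv2.line(im,tuple(map(int,q[i])),tuple(map(int,q[j])),(0,255,0),1)
        for X in(0,.018): cv2.polylines(im,[px(np.c_[a*0+X,.015*np.cos(a),.015*np.sin(a)]).astype(np.int32)],True,(0,0,255),1)
        out.append(im)
    cv2.imwrite(f"pics/{tag}_s.png",out[0]);cv2.imwrite(f"pics/{tag}_t.png",out[1])
if __name__=="__main__": ov(np.array(list(map(float,sys.argv[2:7]))),sys.argv[1])
E
```

```text
0.0001 [0.6891 0.235  0.2452 0.9392 0.3497] cost 8.45 rms 1.09
0.003 [0.6902 0.2349 0.244  0.9676 0.4042] cost 6.14 rms 0.83
0.006 [0.6913 0.2353 0.2431 0.9851 0.4472] cost 3.85 rms 0.6
0.009 [0.691  0.2358 0.2436 0.9645 0.4408] cost 2.61 rms 0.48
0.012 [0.6902 0.2363 0.2448 0.9422 0.4212] cost 3.49 rms 0.56
('side', 'box') [-0.6 -0.5 -0.5 -0.5 -0.5 -0.1 -0.2 -0.4 -0.5 -0.6 -0.6 -0.   0.2]
('side', 'bar') [0.5 0.4 0.8 0.9 0.5 0.5]
('top', 'box') [ 0.1  0.1 -0.4  0.2  0.9  0.3 -0.4 -0.3 -1.4]
('top', 'bar') [ 0.  -0.6 -1.3  0.1  0.1]
```

```bash
python3 ov.py o1 .6913 .2353 .2431 .975 .43; python3 -c "
import cv2,numpy as np
a=cv2.imread('pics/o1_s.png');b=cv2.imread('pics/o1_t.png');cv2.imwrite('pics/o1.png',np.vstack([a[:,:560],b])[:1000]) 
print(a.shape,b.shape)"
```

```text
(504, 644, 3) (504, 560, 3)
```

View pics/o1_s.png

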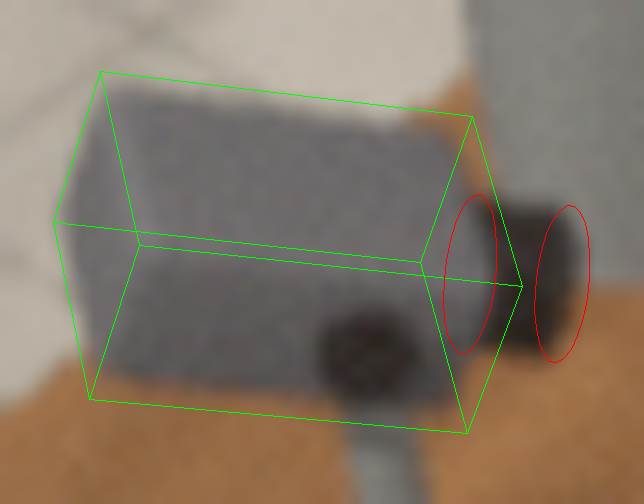

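View pics/o1_t.png

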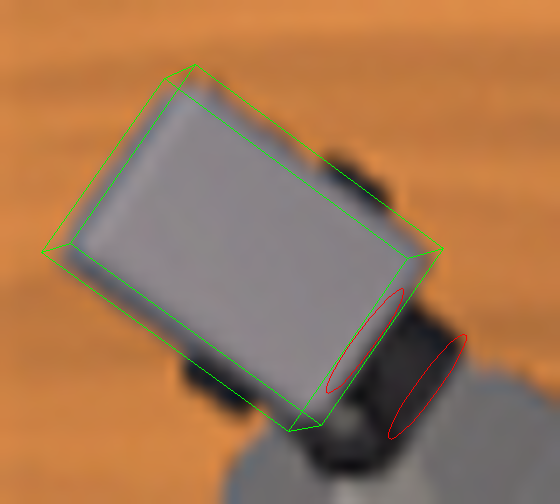

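```bash
cat > lf4.py <<'E'
from geo import *
import cv2, lensfit
from lf3 import mk
from lensfit import Rl,C
from scipy.optimize import least_squares
from scipy.ndimage import map_coordinates, gaussian_filter
IM={n:cv2.imread(f"pics/{n}0.png").astype(float) for n in M}
SM={n:np.stack([gaussian_filter(IM[n][...,c],.5) for c in range(3)],-1) for n in M}
def samp(n,uv): return np.stack([map_coordinates(SM[n][...,c],[uv[:,1],uv[:,0]],order=3,mode="nearest") for c in range(3)],-1)
def bpts(n,k,p,r):
    W=(mk(r) if k=="box" else C)@Rl(p).T+p[:3]
    H=cv2.convexHull(proj(n,W).astype(np.float32))[:,0].astype(float)
    Q=np.r_[H,H[:1]];L=np.linalg.norm(np.diff(Q,axis=0),axis=1);s=np.r_[0,np.cumsum(L)]
    t=np.arange(0,s[-1],.7);pt=np.c_[np.interp(t,s,Q[:,0]),np.interp(t,s,Q[:,1])]
    c=H.mean(0);i=np.clip(np.searchsorted(s,t,side="right")-1,0,len(L)-1)
    T=np.diff(Q,axis=0)[i]/L[i][:,None];N=np.c_[T[:,1],-T[:,0]];N*=np.sign(((pt-c)*N).sum(1))[:,None]
    return pt,N,H
def edges(p,r,rng):
    out={}
    for n in M:
        Hs={k:bpts(n,k,p,r)[2] for k in("box","bar")}
        for k in("box","bar"):
            pt,N,_=bpts(n,k,p,r);o="bar" if k=="box" else "box"
            d=np.arange(-rng,rng+.01,.1)
            G=[]
            for a,b in zip(pt,N):
                if cv2.pointPolygonTest(Hs[o].astype(np.float32),tuple(map(float,a)),True)>-1.2: continue
                v=samp(n,a+d[:,None]*b);g=np.linalg.norm(np.gradient(v,axis=0),axis=1)/.1
                w=g*np.exp(-(d/(rng))**2/2)
                j=w.argmax()
                if 0<j<len(d)-1 and g[j]>6: G.append(a+d[j]*b)
            # exclude clamps / post
            ex={("side","box"):[(168.5,192,5.5)],("top","box"):[(199,128.5,4.5),(189,142.5,4.5),(196,147,5)],("top","bar"):[(198,148,5)]}.get((n,k),[])
            out[n,k]=[q for q in G if all(np.hypot(q[0]-x,q[1]-y)>z for x,y,z in ex)]
    return out
def fit(E,v0,rfree=True):
    def f(v):
        r=[]
        for (n,k),L in E.items():
            W=(mk(v[5]) if k=="box" else C)@Rl(v).T+v[:3]
            H=cv2.convexHull(proj(n,W).astype(np.float32))
            r+= [cv2.pointPolygonTest(H,tuple(map(float,q)),True) for q in L]
        return np.array(r)
    s=least_squares(f,v0,diff_step=1e-4,x_scale=[.01,.01,.01,.1,.1,.01],loss="soft_l1",f_scale=.3,bounds=([-1,-1,0,0,0,.0005],[1,1,1,2,1,.016]))
    return s.x,f(s.x)
if __name__=="__main__":
    for v0 in ([.691,.2355,.2435,.97,.43,.008],[.69,.235,.245,.92,.36,.004]):
        v=np.array(v0)
        for rng in(2.5,2,1.5,1.5,1.2,1.2):
            E=edges(v[:5],v[5],rng); v,r=fit(E,v)
        print(v.round(4),"med|r|",np.median(abs(r)).round(2),{k:len(L) for k,L in E.items()})
    i=0
    for k,L in E.items(): print(k,np.mean(r[i:i+len(L)]).round(2),np.std(r[i:i+len(L)]).round(2)); i+=len(L)
    for n,x,y,w,h in [("side",143,166,46,36),("top",174,116,40,36)]:
        k=14;im=cv2.resize(cv2.imread(f"pics/{n}0.png")[y:y+h,x:x+w],None,fx=k,fy=k,interpolation=cv2.INTER_CUBIC)
        for kk,c in(("box",(0,255,0)),("bar",(0,0,255))):
            H=bpts(n,kk,v[:5],v[5])[2]; cv2.polylines(im,[((H-[x,y]+.5)*k).astype(np.int32)],True,c,1)
            for q in E[n,kk]: cv2.circle(im,tuple(int(t) for t in (q-[x,y]+.5)*k),2,(255,0,255),-1)
        cv2.imwrite(f"pics/e_{n}.png",im)
E
python3 lf4.py
```

```text
[0.6924 0.236  0.2428 0.9895 0.4585 0.0072] med|r| 0.1 {('side', 'box'): 96, ('side', 'bar'): 31, ('top', 'box'): 59, ('top', 'bar'): 18}
[0.6924 0.236  0.2429 0.9889 0.4575 0.0072] med|r| 0.1 {('side', 'box'): 96, ('side', 'bar'): 31, ('top', 'box'): 59, ('top', 'bar'): 18}
('side', 'box') -0.04 0.16
('side', 'bar') 0.34 0.13
('top', 'box') 0.15 0.27
('top', 'bar') -0.1 0.31
```

View pics/e_side.png

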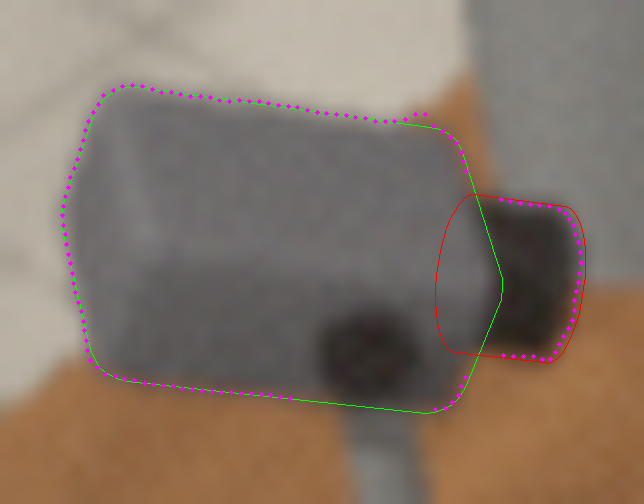

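View pics/e_top.png

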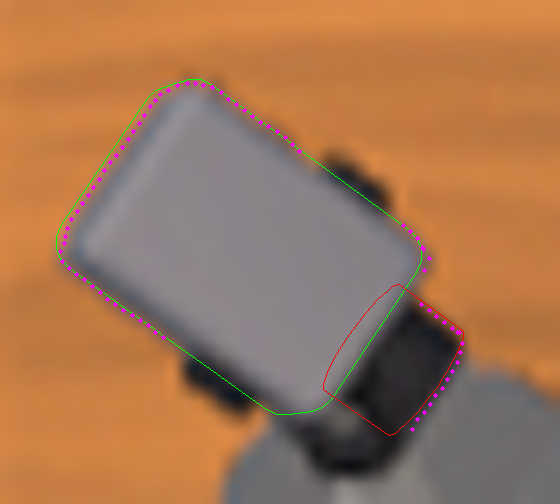

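```bash
cat > cf.py <<'E'
from lf4 import *
def box(v,z0=.066):
    B=np.array([(x,y,z) for x in(-.004,.004) for y in(-.05,.05) for z in(z0,.112)])
    R=Ro.from_euler("z",v[2]).as_matrix(); return B@R.T+[v[0],v[1],0]
def hp(n,v):
    H=cv2.convexHull(proj(n,box(v)).astype(np.float32))[:,0].astype(float)
    Q=np.r_[H,H[:1]];L=np.linalg.norm(np.diff(Q,axis=0),axis=1);s=np.r_[0,np.cumsum(L)];t=np.arange(0,s[-1],.7)
    pt=np.c_[np.interp(t,s,Q[:,0]),np.interp(t,s,Q[:,1])];i=np.clip(np.searchsorted(s,t,side="right")-1,0,len(L)-1)
    T=np.diff(Q,axis=0)[i]/L[i][:,None];N=np.c_[T[:,1],-T[:,0]];N*=np.sign(((pt-H.mean(0))*N).sum(1))[:,None]
    return pt,N,H
def ed(n,v,rng):
    pt,N,_=hp(n,v);d=np.arange(-rng,rng+.01,.1);G=[]
    Bm=np.array([(x,y,.066) for x in(-.004,.004) for y in np.linspace(-.05,.05,40)])@Ro.from_euler("z",v[2]).as_matrix().T+[v[0],v[1],0]
    bp=proj(n,Bm)
    for a,b in zip(pt,N):
        if np.linalg.norm(bp-a,axis=1).min()<1.8: continue
        g=np.linalg.norm(np.gradient(samp(n,a+d[:,None]*b),axis=0),axis=1)/.1;w=g*np.exp(-(d/rng)**2/2);j=w.argmax()
        if 0<j<len(d)-1 and g[j]>8:G.append(a+d[j]*b)
    return G
for names in(("side","top"),("side",),("top",)):
    v=np.array([.5065,-.2105,np.radians(-15)])
    for rng in(2,1.5,1.2,1.2):
        E={n:ed(n,v,rng) for n in names}
        f=lambda v:np.array([cv2.pointPolygonTest(cv2.convexHull(proj(n,box(v)).astype(np.float32)),tuple(map(float,q)),True) for n in names for q in E[n]])
        v=least_squares(f,v,diff_step=1e-4,x_scale=[.01,.01,.1],loss="soft_l1",f_scale=.3).x
    print(names,v.round(4),np.degrees(v[2]).round(2),np.median(abs(f(v))).round(2),len(f(v)))
    if len(names)==2: V=v;EE=E
for n,x,y,w,h in [("side",270,135,80,70),("top",305,155,65,70)]:
    k=8;im=cv2.resize(cv2.imread(f"pics/{n}0.png")[y:y+h,x:x+w],None,fx=k,fy=k,interpolation=cv2.INTER_CUBIC)
    cv2.polylines(im,[((hp(n,V)[2]-[x,y]+.5)*k).astype(np.int32)],True,(0,255,0),1)
    for q in EE[n]: cv2.circle(im,tuple(int(t) for t in (q-[x,y]+.5)*k),2,(255,0,255),-1)
    cv2.imwrite(f"pics/f_{n}.png",im)
E
python3 cf.py
```

```text
('side', 'top') [ 0.5076 -0.2085 -0.2339] -13.4 0.21 109
('side',) [ 0.5089 -0.2102 -0.2288] -13.11 0.1 61
('top',) [ 0.5061 -0.2098 -0.2451] -14.04 0.1 47
```

View pics/f_side.png

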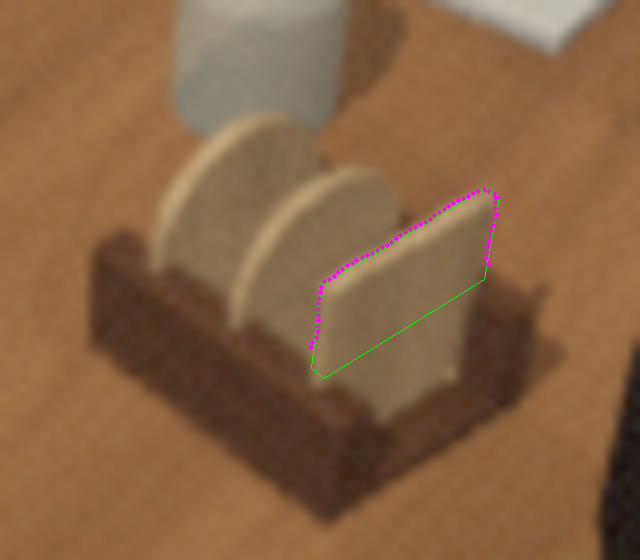

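View pics/f_top.png

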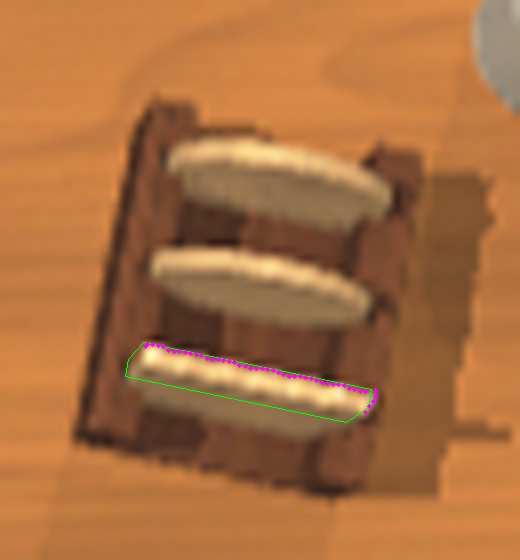

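```bash
python3 -m jog '[[[429,-233,-190,-1.056,-1],[429,-233,-190,-1.056,-1],[429,-233,-190,-1.056,-1],[429,-233,-190,-1.056,-1],[429,-233,-190,-1.056,-1],[429,-233,-190,-1.056,-1],[429,-233,-190,-1.056,-1],[429,-233,-190,-1.056,-1]]]'; python3 -c "
from cell import *
print(read_state()['joint_positions'],read_state()['joint_velocities'])"
```

```text
clock: 0.77
position: [0.3811, -0.3329, 0.3849]
tcp_rot: [-180.0, -0.1, 73.7]
force: [1.5, -0.3, 0.5]
grip_width: 0.0883
[-5.46238938e+01 -3.00223545e+00  9.23452713e+01  4.40006865e-02
  9.07460326e+01 -3.82940150e+01] [ 5.32777124e+01 -1.06693272e+00 -1.91538895e+01  2.65068922e-02
  1.99363012e+01 -3.23241698e+01]
```

```bash
cat > st.py <<'E'
from cell import *
import numpy as np
s=read_state()
print("t",round(s['clock'],2),"J",np.round(s['joint_positions'],1),"p",np.round(s['position'],4),"rpy",np.round(s['tcp_rot'],2),"w",round(s['grip_width'],4))
from scipy.spatial.transform import Rotation as R
m=R.from_euler('xyz',s['tcp_rot'],degrees=True).as_matrix(); print("toolx",m[:,0].round(3),"tooly",m[:,1].round(3),"toolz",m[:,2].round(3)); print("F",np.round(s['force'],1))
E
python3 -m jog '[[[350,543,-65,0,-1],[350,543,-65,0,-1],[350,543,-65,0,-1],[350,543,-65,0,-1],[350,543,-65,0,-1],[350,543,-65,0,-1],[350,543,-65,0,-1],[350,543,-65,0,-1]]]'; python3 st.py
```

```text
clock: 1.43
position: [0.6997, -0.2388, 0.4175]
tcp_rot: [-179.9, -0.1, 73.7]
force: [0.4, -0.6, 1.1]
grip_width: 0.0882
t 1.43 J [-2.800e+01  2.850e+01  5.150e+01  1.000e-01  1.001e+02 -1.170e+01] p [ 0.6997 -0.2388  0.4175] rpy [-1.7991e+02 -1.0000e-01  7.3680e+01] w 0.0882
toolx [0.281 0.96  0.002] tooly [ 0.96  -0.281 -0.002] toolz [-0.001  0.002 -1.   ]
F [ 0.4 -0.6  1.1]
```

```bash
python3 -m jog '[[[160,370,-30,0,-1],[160,370,-30,0,-1],[160,370,-30,0,-1],[160,370,-30,0,-1],[160,370,-30,0,-1],[160,370,-30,0,-1],[160,370,-30,0,-1],[160,370,-30,0,-1]]]'; python3 st.py
```

```text
clock: 2.1
position: [0.8602, -0.1782, 0.3899]
tcp_rot: [178.1, -0.2, 73.7]
force: [-0.4, -0.3, 0.2]
grip_width: 0.0879
t 2.1 J [-19.5  52.7  17.1   0.3 108.4  -3.1] p [ 0.8602 -0.1782  0.3899] rpy [178.13  -0.22  73.72] w 0.0879
toolx [0.28  0.96  0.004] tooly [ 0.959 -0.28   0.033] toolz [ 0.032 -0.005 -0.999]
F [-0.4 -0.3  0.2]
```

```bash
python3 -m jog '[[[0,1500,0,0,-1],[0,1500,0,0,-1]]]'; python3 st.py; python3 -m jog '[[[0,0,-1500,0,-1],[0,0,-1500,0,-1]]]'; python3 st.py
```

```text
clock: 2.27
position: [0.8773, -0.1882, 0.3696]
tcp_rot: [176.1, -0.3, 73.8]
force: [-0.2, -0.4, -0.2]
grip_width: 0.088
t 2.27 J [-19.8  54.1  17.1   0.6 104.9  -3.4] p [ 0.8773 -0.1882  0.3696] rpy [176.06  -0.32  73.79] w 0.088
toolx [0.279 0.96  0.006] tooly [ 0.958 -0.279  0.069] toolz [ 0.068 -0.014 -0.998]
F [-0.2 -0.4 -0.2]
clock: 2.43
position: [0.8503, -0.1847, 0.4314]
tcp_rot: [176.1, -0.4, 73.7]
force: [-0.2, 0.1, 0.7]
grip_width: 0.0883
t 2.43 J [-20.3  49.8  17.3   0.7 109.   -3.7] p [ 0.8503 -0.1847  0.4314] rpy [176.06  -0.39  73.71] w 0.0883
toolx [0.281 0.96  0.007] tooly [ 0.957 -0.28   0.069] toolz [ 0.068 -0.013 -0.998]
F [-0.2  0.1  0.7]
```

```bash
python3 -m jog '[[[-24,-353,-25,0,-1],[-24,-353,-25,0,-1],[-24,-353,-25,0,-1],[-24,-353,-25,0,-1],[-24,-353,-25,0,-1],[-24,-353,-25,0,-1],[-24,-353,-25,0,-1],[-24,-353,-25,0,-1]]]'; python3 st.py
python3 - <<'E'
from geo import *
for nm,uv,z in [("dome",(128,225),.0),("box corner near",(134,165),0.0),("mug",(195,237),.08),("ramekin",(247,231),.04),("blk1",(328,241),.05),("blk2",(379,233),.05),("jar",(379,155),.1),("gray1",(265,97),.1),("machine",(455,185),.0)]: print(nm,onz("top",uv,z).round(3))
E
```

```text
clock: 3.1
position: [0.5455, -0.1182, 0.4354]
tcp_rot: [175.8, -0.3, 73.6]
force: [-0.3, 0.5, 1.1]
grip_width: 0.0882
t 3.1 J [-24.9   0.4  83.5   0.9  91.9  -8.5] p [ 0.5455 -0.1182  0.4354] rpy [175.76  -0.32  73.64] w 0.0882
toolx [0.282 0.959 0.006] tooly [ 0.957 -0.281  0.074] toolz [ 0.072 -0.016 -0.997]
F [-0.3  0.5  1.1]
dome [0.456 0.548 0.   ]
box corner near [0.684 0.532 0.   ]
mug [0.399 0.288 0.08 ]
ramekin [0.419 0.106 0.04 ]
blk1 [ 0.375 -0.182  0.05 ]
blk2 [ 0.399 -0.364  0.05 ]
jar [ 0.673 -0.372  0.1  ]
gray1 [0.903 0.028 0.1  ]
machine [ 0.575 -0.677  0.   ]
```

```bash
python3 -m jog '[[[-20,-500,-30,0,-1],[-20,-500,-30,0,-1],[-20,-500,-30,0,-1],[-20,-500,-30,0,-1],[-20,-500,-30,0,-1],[-20,-500,-30,0,-1],[-20,-500,-30,0,-1]]]'; python3 st.py
```

```text
clock: 3.68
position: [0.2627, -0.0469, 0.4319]
tcp_rot: [175.5, -0.2, 73.7]
force: [-1.1, -1.5, 0.6]
grip_width: 0.0879
t 3.68 J [-38.6 -43.3 114.5   1.9 104.7 -21.6] p [ 0.2627 -0.0469  0.4319] rpy [ 1.7548e+02 -1.6000e-01  7.3660e+01] w 0.0879
toolx [0.281 0.96  0.003] tooly [ 0.957 -0.281  0.079] toolz [ 0.076 -0.019 -0.997]
F [-1.1 -1.5  0.6]
```

```bash
python3 -m jog '[[[0,-1500,0,0,-1],[0,-1500,0,0,-1]]]'; python3 st.py;  python3 -m jog '[[[0,-1500,0,0,-1],[0,-1500,0,0,-1]]]'; python3 st.py
```

```text
clock: 3.85
position: [0.2133, -0.0285, 0.4283]
tcp_rot: [177.3, -0.1, 73.3]
force: [2.4, 2.0, 0.3]
grip_width: 0.0878
t 3.85 J [-42.7 -51.3 117.7   1.3 111.1 -25.5] p [ 0.2133 -0.0285  0.4283] rpy [ 1.7734e+02 -6.0000e-02  7.3270e+01] w 0.0878
toolx [0.288 0.958 0.001] tooly [ 0.957 -0.288  0.046] toolz [ 0.045 -0.012 -0.999]
F [2.4 2.  0.3]
clock: 4.02
position: [0.2031, -0.0074, 0.4419]
tcp_rot: [179.0, 0.5, 72.9]
force: [0.5, 0.8, 0.0]
grip_width: 0.0879
t 4.02 J [-3.730e+01 -5.130e+01  1.162e+02 -1.000e-01  1.140e+02 -2.030e+01] p [ 0.2031 -0.0074  0.4419] rpy [179.01   0.5   72.94] w 0.0879
toolx [ 0.293  0.956 -0.009] tooly [ 0.956 -0.293  0.017] toolz [ 0.014 -0.013 -1.   ]
F [0.5 0.8 0. ]
```

```bash
python3 -m jog '[[[-102,346,180,-0.062,0.227],[-102,346,180,-0.062,0.227],[-102,346,180,-0.062,0.227],[-102,346,180,-0.062,0.227],[-102,346,180,-0.062,0.227],[-102,346,180,-0.062,0.227],[-102,346,180,-0.062,0.227],[-102,346,180,-0.062,0.227]]]' 25; python3 st.py; python3 -c "
from cell import read_state; print(read_state()['joint_positions'])"
```

```text
clock: 4.68
position: [0.4565, -0.1762, 0.2997]
tcp_rot: [178.8, 0.7, 76.4]
force: [-1.1, -0.4, 2.1]
grip_width: 0.0371
t 4.68 J [-34.9  -3.5 102.5  -0.2  79.6 -21.3] p [ 0.4565 -0.1762  0.2997] rpy [178.77   0.69  76.43] w 0.0371
toolx [ 0.235  0.972 -0.012] tooly [ 0.972 -0.234  0.022] toolz [ 0.018 -0.017 -1.   ]
F [-1.1 -0.4  2.1]
[-34.91705572  -3.49272946 102.46741701  -0.19457283  79.62591445
 -21.32498905]
```

```bash
python3 -m jog '[[[-19,55,121,0,0.227],[-19,55,121,0,0.227],[-19,55,121,0,0.227],[-19,55,121,0,0.227],[-19,55,121,0,0.227],[-19,55,121,0,0.227]]]'; python3 st.py
python3 - <<'E'
from cell import *
import cv2
from crop import crop
for n in("side","top"): cv2.imwrite(f"pics/{n}1.png",camera(n)[:,:,::-1])
crop("side1",270,115,80,75,8,"g1"); crop("top1",300,155,70,70,8,"g2")
E
```

```text
clock: 5.18
position: [0.5082, -0.2103, 0.1821]
tcp_rot: [178.7, 0.7, 76.4]
force: [-1.1, -0.8, 0.6]
grip_width: 0.0342
t 5.18 J [-34.7  11.4 101.   -0.2  66.2 -21.1] p [ 0.5082 -0.2103  0.1821] rpy [178.66   0.74  76.41] w 0.0342
toolx [ 0.235  0.972 -0.013] tooly [ 0.972 -0.235  0.023] toolz [ 0.02  -0.018 -1.   ]
F [-1.1 -0.8  0.6]
```

View pics/g1.png

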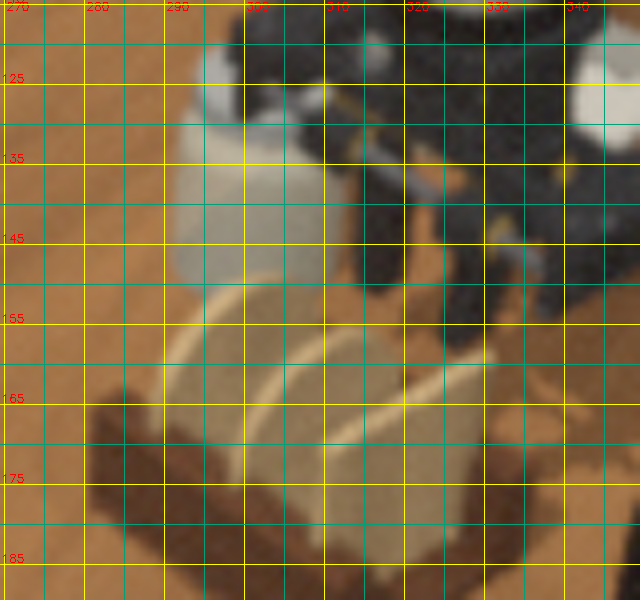

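View pics/g2.png

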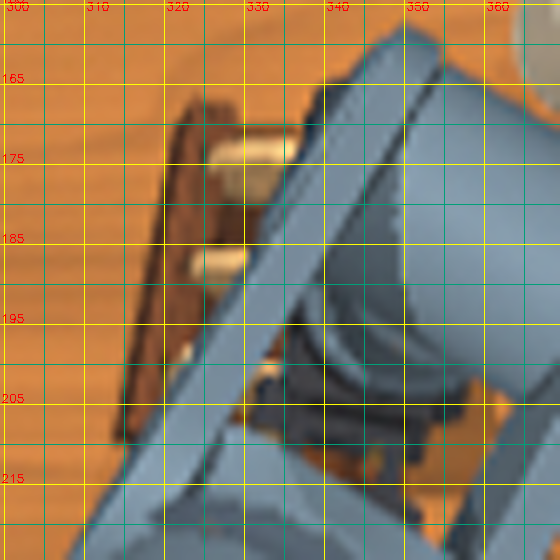

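Run:
```python
from geo import *
p=np.array([.5082,-.2103,.1821]);x=np.array([.235,.972,-.013]);y=np.array([.972,-.235,.023]);z=np.array([.02,-.018,-1])
for a in(-.0345,-.017,.017,.0345):
  for b in (-.009,.009): print(a,b,proj("side",p+.025*z+a*y+b*x).round(1))
```

```text
-0.0345 -0.009 [[332.3 157.7]]
-0.0345 0.009 [[328.5 160. ]]
-0.017 -0.009 [[328.3 155. ]]
-0.017 0.009 [[324.5 157.3]]
0.017 -0.009 [[320.7 149.9]]
0.017 0.009 [[317.  152.1]]
0.0345 -0.009 [[316.9 147.4]]
0.0345 0.009 [[313.2 149.5]]
```

```bash
python3 -m jog '[[[1,-1,20,0,0.227],[1,-1,45,0,0.227],[1,-1,65,0,0.227],[1,-1,77,0,0.227],[1,-1,77,0,0.227]]]'; python3 st.py
python3 - <<'E'
from cell import *
import cv2
from crop import crop
for n in("side",): cv2.imwrite(f"pics/{n}2.png",camera(n)[:,:,::-1])
crop("side2",270,125,80,75,8,"g3")
E
```

```text
clock: 5.7
position: [0.509, -0.2101, 0.1064]
tcp_rot: [178.5, 0.8, 76.4]
force: [-0.6, 0.9, 1.2]
grip_width: 0.0338
t 5.7 J [-34.7  17.7 103.3  -0.2  57.4 -21. ] p [ 0.509  -0.2101  0.1064] rpy [178.53   0.79  76.44] w 0.0338
toolx [ 0.234  0.972 -0.014] tooly [ 0.972 -0.234  0.026] toolz [ 0.022 -0.019 -1.   ]
F [-0.6  0.9  1.2]
```

View pics/g3.png

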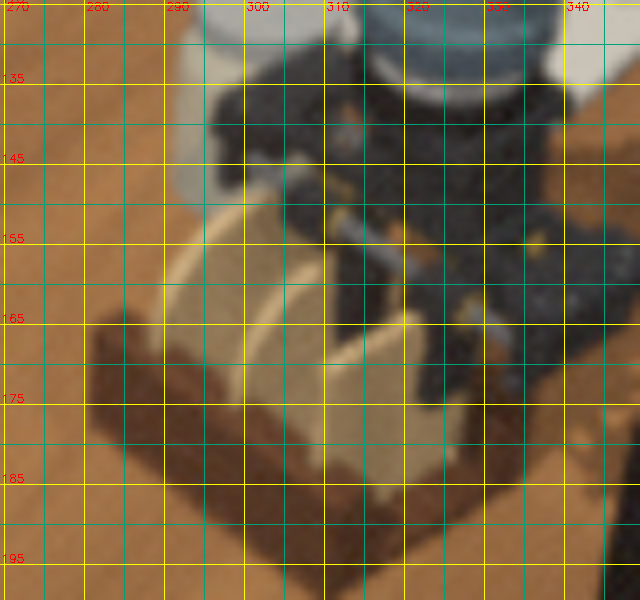

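```bash
python3 -m jog '[[[0,0,0,0,0.6],[0,0,0,0,0.8],[0,0,0,0,1],[0,0,0,0,1],[0,0,0,0,1],[0,0,0,0,1]]]' 25; python3 st.py
```

```text
clock: 6.25
position: [0.5096, -0.2108, 0.1087]
tcp_rot: [178.5, 0.8, 76.5]
force: [-3.9, 1.5, 8.4]
grip_width: 0.0086
t 6.25 J [-34.7  17.5 103.2  -0.3  57.6 -21. ] p [ 0.5096 -0.2108  0.1087] rpy [178.48   0.85  76.45] w 0.0086
toolx [ 0.234  0.972 -0.015] tooly [ 0.972 -0.234  0.027] toolz [ 0.022 -0.021 -1.   ]
F [-3.9  1.5  8.4]
```

```bash
python3 -m jog '[[[0,0,-10,0,1],[0,1,-22,0,1],[-1,1,-36,0,1],[-1,1,-50,0,1],[-1,2,-64,0,1],[-1,2,-80,0,1],[-1,2,-80,0,1]]]'; python3 st.py
python3 - <<'E'
from cell import *
import cv2
from crop import crop
for n in("side",): cv2.imwrite(f"pics/{n}3.png",camera(n)[:,:,::-1])
crop("side3",260,95,90,75,8,"g4")
E
```

```text
clock: 6.83
position: [0.5119, -0.2119, 0.1935]
tcp_rot: [178.0, 1.0, 76.5]
force: [1.5, 0.3, 0.4]
grip_width: 0.0079
t 6.83 J [-34.6  10.6 100.4  -0.2  66.8 -21. ] p [ 0.5119 -0.2119  0.1935] rpy [178.04   1.    76.45] w 0.0079
toolx [ 0.234  0.972 -0.017] tooly [ 0.972 -0.234  0.034] toolz [ 0.029 -0.025 -0.999]
F [1.5 0.3 0.4]
```

View pics/side3.png

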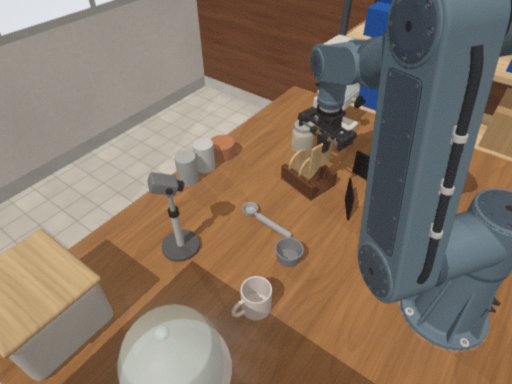

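```bash
python3 -m jog '[[[0,0,-35,0,1],[30,-8,-75,-0.1,1],[65,-17,-110,-0.25,1],[100,-26,-140,-0.4,1],[135,-34,-165,-0.55,1],[170,-43,-190,-0.7,1],[205,-52,-215,-0.85,1],[240,-61,-240,-1.0,1]]]' 35; python3 st.py
```

```text
clock: 7.55
position: [0.5019, 0.017, 0.4089]
tcp_rot: [179.5, 2.0, 125.5]
force: [0.1, -0.1, -0.9]
grip_width: 0.0077
t 7.55 J [-11.   -5.   91.6  -1.   91.6 -46.6] p [0.5019 0.017  0.4089] rpy [179.5    2.03 125.5 ] w 0.0077
toolx [-0.58   0.814 -0.035] tooly [0.814 0.581 0.009] toolz [ 0.028 -0.024 -0.999]
F [ 0.1 -0.1 -0.9]
```

```bash
python3 -m jog '[[[507,325,-76,-0.365,1],[507,325,-76,-0.365,1],[507,325,-76,-0.365,1],[507,325,-76,-0.365,1],[507,325,-76,-0.365,1],[507,325,-76,-0.365,1],[507,325,-76,-0.365,1],[507,325,-76,-0.365,1]]]'; python3 st.py
```

```text
clock: 8.22
position: [0.4841, 0.3488, 0.4414]
tcp_rot: [-179.7, 2.1, 146.4]
force: [1.3, -0.1, -1.2]
grip_width: 0.0079
t 8.22 J [ 25.3   8.1  74.7  -1.9  96.4 -31.3] p [0.4841 0.3488 0.4414] rpy [-179.74    2.07  146.44] w 0.0079
toolx [-0.833  0.552 -0.036] tooly [ 0.553  0.833 -0.005] toolz [ 0.028 -0.024 -0.999]
F [ 1.3 -0.1 -1.2]
```

```bash
python3 -m jog '[[[249,279,-50,0,1],[249,279,-50,0,1],[249,279,-50,0,1],[249,279,-50,0,1],[249,279,-50,0,1],[249,279,-50,0,1],[249,279,-50,0,1],[249,279,-50,0,1],[249,279,-50,0,1]]]'; python3 -m jog '[[[249,279,-50,0,1],[249,279,-50,0,1],[249,279,-50,0,1],[249,279,-50,0,1],[249,279,-50,0,1],[249,279,-50,0,1],[249,279,-50,0,1],[249,279,-50,0,1]]]'; python3 st.py
```

```text
clock: 8.88
position: [0.4355, 0.6761, 0.4754]
tcp_rot: [-179.7, 2.1, 146.5]
force: [1.8, 1.0, 0.3]
grip_width: 0.0081
t 8.88 J [ 49.5  41.3  26.   -2.2 112.7  -7.8] p [0.4355 0.6761 0.4754] rpy [-179.72    2.05  146.46] w 0.0081
toolx [-0.833  0.552 -0.036] tooly [ 0.553  0.833 -0.005] toolz [ 0.027 -0.024 -0.999]
F [1.8 1.  0.3]invalid input
```

```bash
python3 -m jog '[[[0,1500,-100,0,1],[0,1500,-100,0,1],[0,1500,-100,0,1]]]'; python3 st.py;python3 -m jog '[[[0,1500,-300,0,1],[0,1500,-300,0,1]]]'; python3 st.py; python3 -m jog '[[[0,1500,-300,0,1],[0,1500,-300,0,1]]]'; python3 st.py
```

```text
clock: 9.13
position: [0.463, 0.7139, 0.4352]
tcp_rot: [179.4, 2.0, 146.6]
force: [-0.1, 0.7, 0.1]
grip_width: 0.0077
t 9.13 J [ 49.7  49.4  17.5  -2.  112.2  -7.6] p [0.463  0.7139 0.4352] rpy [179.38   1.96 146.56] w 0.0077
toolx [-0.834  0.551 -0.034] tooly [0.551 0.835 0.011] toolz [ 0.035 -0.01  -0.999]
F [-0.1  0.7  0.1]
clock: 9.3
position: [0.4719, 0.7234, 0.4306]
tcp_rot: [177.5, 2.0, 146.5]
force: [-1.0, -0.1, 0.3]
grip_width: 0.0077
t 9.3 J [ 49.6  50.   17.1  -1.8 110.2  -7.6] p [0.4719 0.7234 0.4306] rpy [177.45   1.97 146.54] w 0.0077
toolx [-0.834  0.551 -0.034] tooly [0.55  0.834 0.044] toolz [ 0.053  0.018 -0.998]
F [-1.  -0.1  0.3]
clock: 9.47
position: [0.4804, 0.7352, 0.4224]
tcp_rot: [175.4, 2.0, 146.5]
force: [-0.6, -0.5, 0.1]
grip_width: 0.0074
t 9.47 J [ 49.6  50.6  17.1  -1.5 107.5  -7.5] p [0.4804 0.7352 0.4224] rpy [175.39   2.   146.48] w 0.0074
toolx [-0.833  0.552 -0.035] tooly [0.548 0.833 0.08 ] toolz [ 0.073  0.048 -0.996]
F [-0.6 -0.5  0.1]
```

```bash
python3 -m jog '[[[400,1500,-300,0,1],[400,1500,-300,0,1]]]'; python3 st.py; python3 -m jog '[[[400,1500,-600,0,1],[400,1500,-600,0,1]]]'; python3 st.py;  python3 -m jog '[[[400,1500,-600,0,1],[400,1500,-600,0,1],[400,1500,-600,0,1]]]'; python3 st.py
```

```text
clock: 9.63
position: [0.4719, 0.7566, 0.415]
tcp_rot: [173.4, 2.0, 146.4]
force: [0.1, 0.2, -0.1]
grip_width: 0.0075
t 9.63 J [ 50.9  51.2  17.1  -1.4 105.   -6. ] p [0.4719 0.7566 0.415 ] rpy [173.39   1.98 146.38] w 0.0075
toolx [-0.832  0.553 -0.034] tooly [0.547 0.829 0.115] toolz [ 0.092  0.077 -0.993]
F [ 0.1  0.2 -0.1]
clock: 9.8
position: [0.4591, 0.7723, 0.4224]
tcp_rot: [171.4, 1.9, 146.4]
force: [-0.7, 0.9, -0.3]
grip_width: 0.0079
t 9.8 J [ 52.1  50.8  17.1  -1.3 103.5  -4.8] p [0.4591 0.7723 0.4224] rpy [171.43   1.89 146.4 ] w 0.0079
toolx [-0.832  0.553 -0.033] tooly [0.543 0.826 0.149] toolz [ 0.11   0.106 -0.988]
F [-0.7  0.9 -0.3]
clock: 10.05
position: [0.4409, 0.7875, 0.4355]
tcp_rot: [169.5, 1.8, 146.4]
force: [-0.1, 0.3, -1.1]
grip_width: 0.0079
t 10.05 J [ 53.6  50.   17.1  -1.3 102.3  -3.3] p [0.4409 0.7875 0.4355] rpy [169.45   1.77 146.45] w 0.0079
toolx [-0.833  0.552 -0.031] tooly [0.539 0.822 0.183] toolz [ 0.126  0.136 -0.983]
F [-0.1  0.3 -1.1]
```

```bash
python3 -m jog '[[[300,1500,-600,0,1],[300,1500,-600,0,1]]]'; python3 -m jog '[[[300,1500,-600,0,1],[300,1500,-600,0,1]]]'; python3 -m jog '[[[300,1500,-600,0,1],[300,1500,-600,0,1]]]'; python3 st.py; python3 -m jog '[[[300,1500,-600,0,1],[300,1500,-600,0,1]]]'; python3 -m jog '[[[300,1500,-600,0,1],[300,1500,-600,0,1]]]'; python3 st.py
```

```text
clock: 10.22
position: [0.4352, 0.7966, 0.4467]
tcp_rot: [167.4, 1.6, 146.5]
force: [1.1, 0.4, -0.5]
grip_width: 0.0074
clock: 10.38
position: [0.4296, 0.8044, 0.4602]
tcp_rot: [165.4, 1.5, 146.5]
force: [0.9, -1.1, -0.9]
grip_width: 0.0078
clock: 10.55
position: [0.4235, 0.8112, 0.4752]
tcp_rot: [163.4, 1.3, 146.6]
force: [0.1, -0.2, -0.6]
grip_width: 0.0075
t 10.55 J [55.3 47.7 17.1 -0.9 98.6 -1.7] p [0.4235 0.8112 0.4752] rpy [163.44   1.29 146.57] w 0.0075
toolx [-0.834  0.551 -0.022] tooly [0.523 0.803 0.285] toolz [ 0.175  0.226 -0.958]
F [ 0.1 -0.2 -0.6]
clock: 10.72
position: [0.4173, 0.8169, 0.4916]
tcp_rot: [161.5, 1.1, 146.6]
force: [0.2, 0.2, -0.8]
grip_width: 0.0077
clock: 10.88
position: [0.411, 0.8214, 0.5092]
tcp_rot: [159.5, 0.9, 146.7]
force: [-0.1, -0.5, -0.4]
grip_width: 0.0078
t 10.88 J [56.3 45.8 17.1 -0.7 96.6 -0.8] p [0.411  0.8214 0.5092] rpy [159.49   0.89 146.7 ] w 0.0078
toolx [-0.836  0.549 -0.015] tooly [0.51  0.786 0.35 ] toolz [ 0.205  0.285 -0.936]
F [-0.1 -0.5 -0.4]
```

```bash
python3 -m jog '[[[500,1500,-600,0,1],[500,1500,-600,0,1]]]'; python3 -m jog '[[[500,1500,-600,0,1],[500,1500,-600,0,1]]]'; python3 st.py
```

```text
clock: 11.05
position: [0.3967, 0.8291, 0.5269]
tcp_rot: [157.5, 0.7, 146.8]
force: [-0.6, -0.1, 0.6]
grip_width: 0.0075
clock: 11.22
position: [0.3821, 0.8357, 0.5455]
tcp_rot: [155.6, 0.4, 146.9]
force: [-0.3, 0.8, -0.2]
grip_width: 0.0076
t 11.22 J [58.4 43.7 17.1 -1.  94.8  1.1] p [0.3821 0.8357 0.5455] rpy [155.61   0.39 146.9 ] w 0.0076
toolx [-0.838  0.546 -0.007] tooly [0.495 0.765 0.413] toolz [ 0.231  0.343 -0.911]
F [-0.3  0.8 -0.2]
```

```bash
python3 -m jog '[[[-582,-593,-104,0,1],[-582,-593,-104,0,1],[-582,-593,-104,0,1],[-582,-593,-104,0,1],[-582,-593,-104,0,1],[-582,-593,-104,0,1],[-582,-593,-104,0,1],[-582,-593,-104,0,1]]]'; python3 st.py
```

```text
clock: 11.88
position: [0.4475, 0.5264, 0.4899]
tcp_rot: [155.5, 0.4, 146.9]
force: [0.4, -0.2, -0.5]
grip_width: 0.0079
t 11.88 J [ 36.5   5.2  75.3   8.2  76.5 -20.9] p [0.4475 0.5264 0.4899] rpy [155.54   0.42 146.94] w 0.0079
toolx [-0.838  0.546 -0.007] tooly [0.494 0.765 0.414] toolz [ 0.232  0.343 -0.91 ]
F [ 0.4 -0.2 -0.5]
```

```bash
python3 -m jog '[[[-356,-366,-65,0,1],[-356,-366,-65,0,1],[-356,-366,-65,0,1],[-356,-366,-65,0,1],[-356,-366,-65,0,1],[-356,-366,-65,0,1],[-356,-366,-65,0,1],[-356,-366,-65,0,1]]]'; python3 st.py
```

```text
clock: 12.55
position: [0.5135, 0.2051, 0.4324]
tcp_rot: [155.5, 0.5, 147.0]
force: [1.3, 0.0, -0.6]
grip_width: 0.0076
t 12.55 J [ -1.4  -9.9  96.2  20.7  80.5 -59.6] p [0.5135 0.2051 0.4324] rpy [155.47   0.53 146.98] w 0.0076
toolx [-0.838  0.545 -0.009] tooly [0.493 0.765 0.415] toolz [ 0.233  0.343 -0.91 ]
F [ 1.3  0.  -0.6]
```

```bash
python3 -m jog '[[[-108,-148,79,0,1],[-108,-148,79,0,1],[-108,-148,79,0,1],[-108,-148,79,0,1],[-108,-148,79,0,1],[-108,-148,79,0,1],[-108,-148,79,0,1]]]'; python3 st.py
python3 - <<'E'
from cell import *
import cv2
for n in("side","top"): cv2.imwrite(f"pics/{n}4.png",camera(n)[:,:,::-1])
E
```

```text
clock: 13.13
position: [0.5492, 0.0595, 0.2992]
tcp_rot: [155.5, 0.4, 146.8]
force: [0.7, 0.7, 0.2]
grip_width: 0.0074
t 13.13 J [-18.7  -2.  104.1  24.8  72.7 -82. ] p [0.5492 0.0595 0.2992] rpy [155.5    0.4  146.84] w 0.0074
toolx [-0.837  0.547 -0.007] tooly [0.495 0.763 0.415] toolz [ 0.232  0.344 -0.91 ]
F [0.7 0.7 0.2]
```

View pics/side4.png

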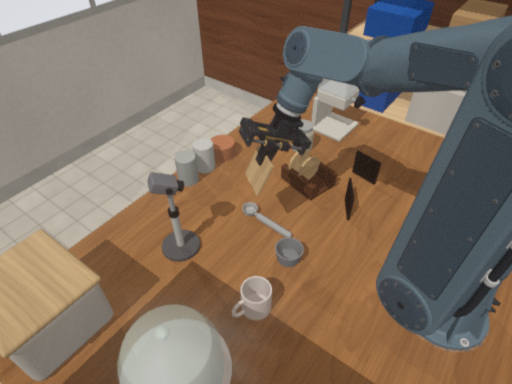

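View pics/top4.png

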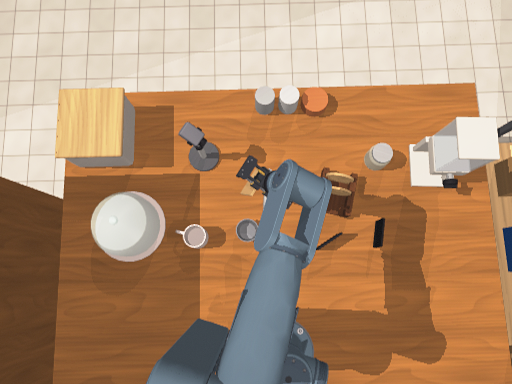

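Run:
```python
from crop import crop
crop("side4",228,112,85,85,8,"h1"); crop("top4",230,150,60,60,8,"h2")
```

```text
(no output)
```

View pics/h1.png

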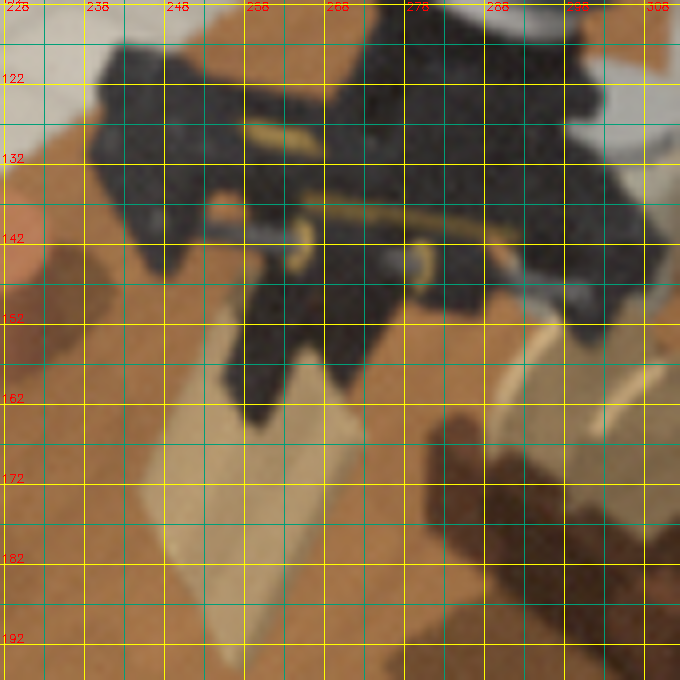

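View pics/h2.png

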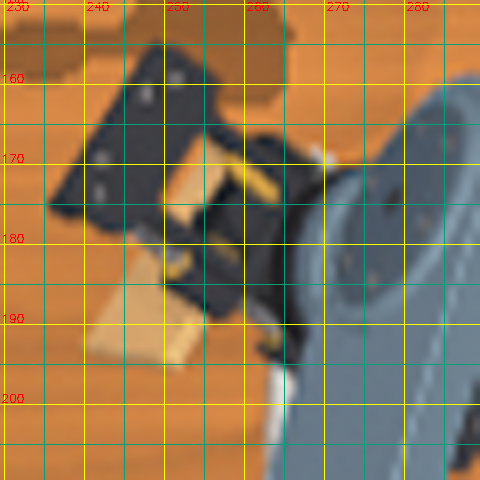

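```bash
cat > tc.py <<'E'
from geo import *
from cell import read_state
def pose():
    s=read_state(); return np.array(s["position"]),Ro.from_euler('xyz',s['tcp_rot'],degrees=True).as_matrix()
def corners(p,R,a=0,c=.045,phi=0,e=0):
    Rc=R@Ro.from_euler('y',phi).as_matrix()
    m=p+R@np.array([a,e,c])
    L=[(i*.05,y,k*.05) for y in(.004,-.004) for i in(-1,1) for k in(-1,1)]
    return np.array(L)@Rc.T+m, L
E
python3 - <<'E'
from tc import *
p,R=pose()
W,L=corners(p,R)
for n in("side","top"):
    for l,u in zip(L,proj(n,W)): print(n,l,u.round(1))
E
```

```text
side (-0.05, 0.004, -0.05) [257.6 142.9]
side (-0.05, 0.004, 0.05) [243.9 171.4]
side (0.05, 0.004, -0.05) [271.2 165.2]
side (0.05, 0.004, 0.05) [255.9 194.4]
side (-0.05, -0.004, -0.05) [260.1 143.3]
side (-0.05, -0.004, 0.05) [246.3 171.7]
side (0.05, -0.004, -0.05) [273.8 165.5]
side (0.05, -0.004, 0.05) [258.4 194.7]
top (-0.05, 0.004, -0.05) [266.8 166.3]
top (-0.05, 0.004, 0.05) [255.6 166. ]
top (0.05, 0.004, -0.05) [249.7 193.8]
top (0.05, 0.004, 0.05) [239.5 191.7]
top (-0.05, -0.004, -0.05) [268.8 167.8]
top (-0.05, -0.004, 0.05) [257.5 167.4]
top (0.05, -0.004, -0.05) [251.8 195.2]
top (0.05, -0.004, 0.05) [241.4 193. ]
```

```bash
python3 -m jog '[[[-10,25,50,0,1],[-18,45,85,0,1],[-22,58,103,0,1],[-22,62,103,0,1],[-22,62,103,0,1],[-22,62,103,0,1]]]'; python3 st.py
python3 - <<'E'
from cell import *
import cv2
from crop import crop
for n in("side","top"): cv2.imwrite(f"pics/{n}5.png",camera(n)[:,:,::-1])
crop("side5",143,135,100,75,8,"i1"); crop("top5",174,110,80,70,8,"i2")
E
```

```text
clock: 13.73
position: [0.6233, 0.133, 0.2357]
tcp_rot: [155.4, 0.8, 147.2]
force: [0.7, 0.4, -0.8]
grip_width: 0.0075
t 13.73 J [ -8.7  11.2  97.7  25.1  62.2 -76.1] p [0.6233 0.133  0.2357] rpy [155.36   0.76 147.15] w 0.0075
toolx [-0.84   0.542 -0.013] tooly [0.488 0.767 0.417] toolz [ 0.236  0.344 -0.909]
F [ 0.7  0.4 -0.8]
```

View pics/i1.png

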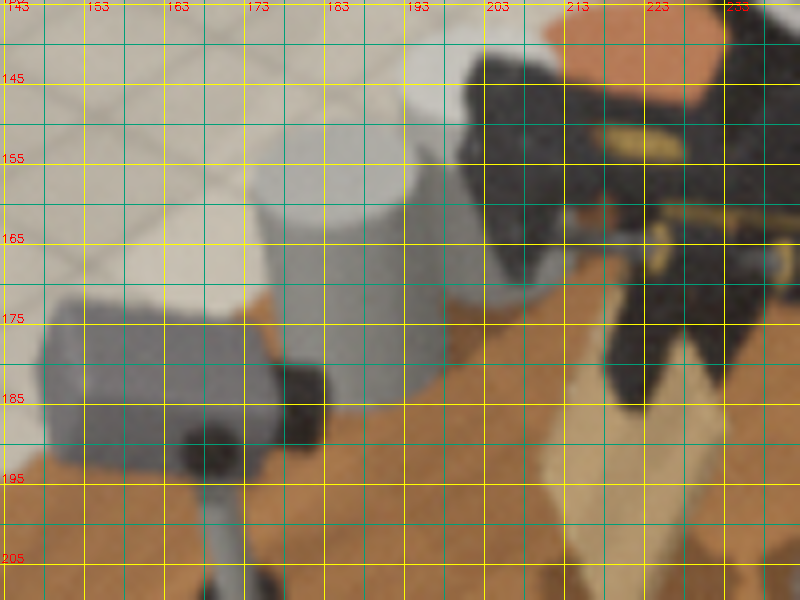

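View pics/i2.png

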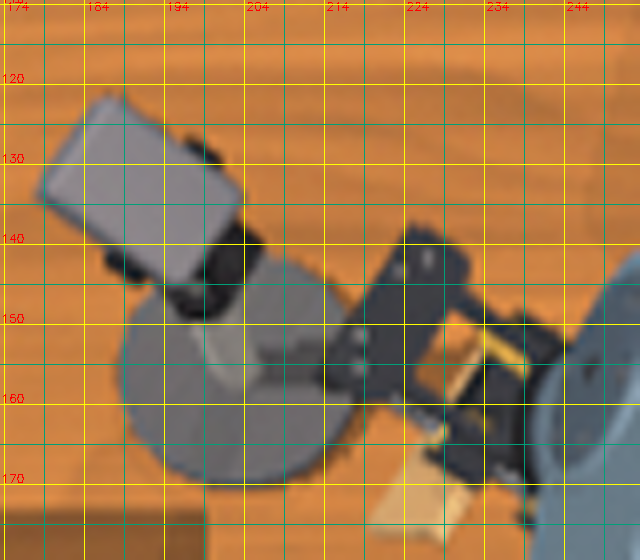

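```bash
cat > fitc.py <<'E'
# fit coaster in tool frame (a,e,c,phi) from lower silhouette edges; images <tag>
import sys
from tc import *
import cv2
from scipy.optimize import least_squares
from scipy.ndimage import map_coordinates
def run(tag,p,R,out=None):
    IM={n:cv2.imread(f"pics/{n}{tag}.png").astype(float) for n in M}
    def samp(n,uv): return np.stack([map_coordinates(IM[n][...,c],[uv[:,1],uv[:,0]],order=3) for c in range(3)],-1)
    def hull(n,v): return cv2.convexHull(proj(n,corners(p,R,v[0],v[2],v[3],v[1])[0]).astype(np.float32))
    def edges(n,v,rng):
        H=hull(n,v)[:,0].astype(float);Q=np.r_[H,H[:1]];L=np.linalg.norm(np.diff(Q,axis=0),axis=1);s=np.r_[0,np.cumsum(L)];t=np.arange(0,s[-1],.7)
        pt=np.c_[np.interp(t,s,Q[:,0]),np.interp(t,s,Q[:,1])];i=np.clip(np.searchsorted(s,t,side="right")-1,0,len(L)-1)
        T=np.diff(Q,axis=0)[i]/L[i][:,None];N=np.c_[T[:,1],-T[:,0]];N*=np.sign(((pt-H.mean(0))*N).sum(1))[:,None]
        d=np.arange(-rng,rng+.01,.1);G=[]
        # gripper exclusion: points near projections of fingers
        F=np.array([R@np.array([x,y,z])+p for x in np.linspace(-.012,.012,5) for y in np.linspace(-.03,.03,7) for z in np.linspace(-.06,.025,12)])
        F2=np.array([R@np.array([x,y,z])+p for x in np.linspace(-.038,.038,5) for y in np.linspace(-.094,.094,12) for z in (-.039,-.05,-.06)])
        fp=proj(n,np.r_[F,F2])
        for a,b in zip(pt,N):
            if np.linalg.norm(fp-a,axis=1).min()<4.5: continue
            vv=samp(n,a+d[:,None]*b)
            g=np.linalg.norm(np.gradient(vv,axis=0),axis=1)/.1;w=g*np.exp(-(d/rng)**2/2);j=w.argmax()
            if 0<j<len(d)-1 and g[j]>8:G.append(a+d[j]*b)
        return G
    res={}
    for names in(("side","top"),("side",),("top",)):
        v=np.array([0,0,.045,0.])
        for rng in(2.5,2,1.5,1.2,1.2):
            E={n:edges(n,v,rng) for n in names}
            f=lambda v:np.r_[[cv2.pointPolygonTest(hull(n,v),tuple(map(float,q)),True) for n in names for q in E[n]],v[1]/.002*2]
            v=least_squares(f,v,diff_step=1e-4,x_scale=[.01,.01,.01,.1],loss="soft_l1",f_scale=.3).x
        print(names,"a,e,c mm",(v[:3]*1e3).round(1),"phi deg",np.degrees(v[3]).round(2),np.median(abs(f(v))).round(2),{n:len(E[n]) for n in names})
        res[names]=v
        if len(names)==2:
            V=v
            for n in names:
                H=hull(n,v)[:,0];c=H.mean(0);x,y=int(c[0])-30,int(c[1])-32;k=9
                im=cv2.resize(IM[n][y:y+64,x:x+60].astype(np.uint8),None,fx=k,fy=k,interpolation=cv2.INTER_CUBIC)
                cv2.polylines(im,[((H-[x,y]+.5)*k).astype(np.int32)],True,(0,255,0),1)
                for q in E[n]: cv2.circle(im,tuple(int(t) for t in (q-[x,y]+.5)*k),2,(255,0,255),-1)
                cv2.imwrite(f"pics/fc{tag}_{n}.png",im)
    return res
def judge(v,p,R,L=(.6924,.236,.2428,.985,.45)):
    from lensfit import Rl
    L=np.array(L);Rw=Rl(L);m=p+R@np.array([v[0],v[1],v[2]])
    print("mid in lens (mm)",((m-L[:3])@Rw*1e3).round(1))
    Rc=R@Ro.from_euler('y',v[3]).as_matrix()
    A=Rw.T@Rc; print("coaster normal in lens",A[:,1].round(3),"-> vert/horiz err deg",np.degrees(A[2,1]).round(1),np.degrees(A[1,1]).round(1)," width axis in lens",A[:,0].round(3),"roll deg",np.degrees(np.arctan(A[2,0]/A[1,0])).round(1))
    t=L[:3]+Rw@[-.12,0,0]; print("shift needed, tool mm",((t-m)@R*1e3).round(1))
if __name__=="__main__":
    tag=sys.argv[1]; p,R=pose(); r=run(tag,p,R)
    for k,v in r.items(): judge(v,p,R)
E
python3 fitc.py 5
```

```text
('side', 'top') a,e,c mm [-1.6  0.  48.7] phi deg 1.41 0.13 {'side': 83, 'top': 23}
('side',) a,e,c mm [-2.7  0.  48.8] phi deg 1.98 0.14 {'side': 83}
('top',) a,e,c mm [-0.4 -0.  40.7] phi deg -0.0 0.1 {'top': 24}
mid in lens (mm) [-1.164e+02 -2.200e+00 -1.000e-01]
coaster normal in lens [ 1.     0.015 -0.02 ] -> vert/horiz err deg -1.1 0.9  width axis in lens [-0.015  1.     0.016] roll deg 0.9
shift needed, tool mm [ 2.2 -3.6 -0.1]
mid in lens (mm) [-116.4   -3.3   -0.2]
coaster normal in lens [ 1.     0.015 -0.02 ] -> vert/horiz err deg -1.1 0.9  width axis in lens [-0.015  1.     0.026] roll deg 1.5
shift needed, tool mm [ 3.4 -3.6 -0.2]
mid in lens (mm) [-116.3   -0.9    7.9]
coaster normal in lens [ 1.     0.015 -0.02 ] -> vert/horiz err deg -1.1 0.9  width axis in lens [-0.016  1.    -0.008] roll deg -0.5
shift needed, tool mm [ 1.  -3.6  7.9]
```

View pics/fc5_side.png

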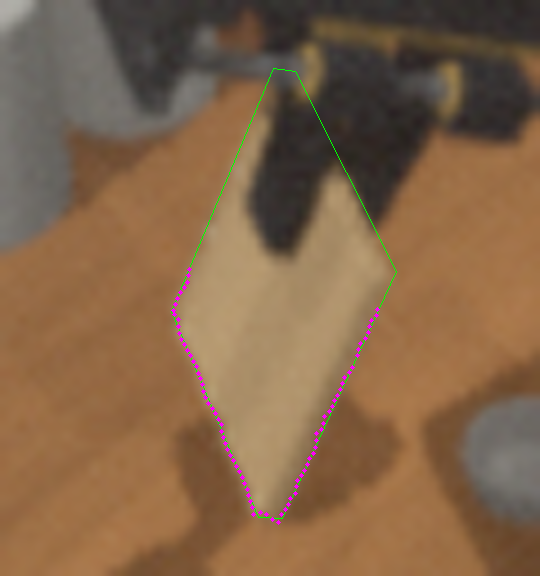

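View pics/fc5_top.png

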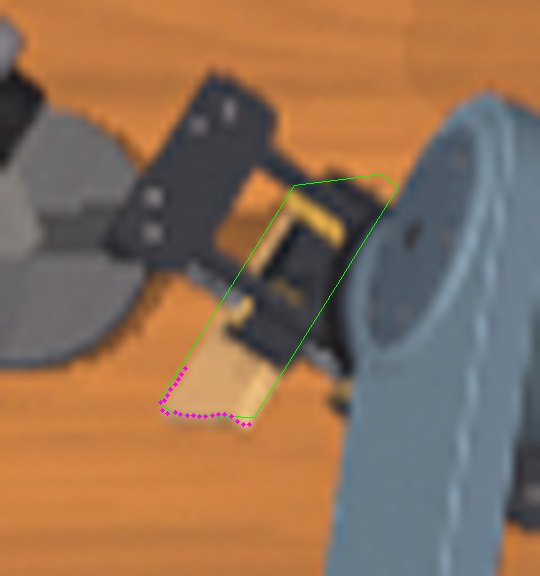

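```bash
python3 -m jog '[[[1,-2,1,0,1],[2,-4,1,0,1],[2,-4,1,0,1],[2,-4,1,0,1],[2,-4,1,0,1],[2,-4,1,0,1]]]'; python3 st.py
python3 - <<'E'
from cell import *
import cv2
for n in("side","top"): cv2.imwrite(f"pics/{n}6.png",camera(n)[:,:,::-1])
E
python3 fitc.py 6
```

```text
clock: 14.33
position: [0.62, 0.1298, 0.2338]
tcp_rot: [155.3, 0.8, 147.0]
force: [-0.5, -0.3, -0.5]
grip_width: 0.0076
t 14.33 J [ -9.   10.8  98.4  25.2  62.  -76.5] p [0.62   0.1298 0.2338] rpy [155.34   0.82 147.01] w 0.0076
toolx [-0.839  0.545 -0.014] tooly [0.49  0.765 0.417] toolz [ 0.238  0.343 -0.909]
F [-0.5 -0.3 -0.5]
('side', 'top') a,e,c mm [-1.2 -0.  46.2] phi deg 0.8 0.14 {'side': 82, 'top': 22}
('side',) a,e,c mm [-1.7  0.  46.3] phi deg 0.25 0.12 {'side': 82}
('top',) a,e,c mm [-0.  -0.  39.7] phi deg -0.06 0.2 {'top': 24}
mid in lens (mm) [-1.205e+02  1.000e-01  1.400e+00]
coaster normal in lens [ 1.     0.015 -0.02 ] -> vert/horiz err deg -1.1 0.9  width axis in lens [-0.015  1.     0.006] roll deg 0.3
shift needed, tool mm [-0.1  0.5  1.4]
mid in lens (mm) [-120.5   -0.4    1.3]
coaster normal in lens [ 1.     0.015 -0.02 ] -> vert/horiz err deg -1.1 0.9  width axis in lens [-0.015  1.    -0.004] roll deg -0.2
shift needed, tool mm [0.4 0.5 1.3]
mid in lens (mm) [-120.4    1.3    7.9]
coaster normal in lens [ 1.     0.015 -0.02 ] -> vert/horiz err deg -1.1 0.9  width axis in lens [-0.015  1.    -0.009] roll deg -0.5
shift needed, tool mm [-1.3  0.5  7.9]
```

Run:
```python
import lf4
from lf4 import *
for tag in "0456":
    for n in M:
        IMn=cv2.imread(f"pics/{n}{tag}.png").astype(float); lf4.SM[n]=np.stack([gaussian_filter(IMn[...,c],.5) for c in range(3)],-1)
    v=np.array([.6924,.236,.243,.97,.44,.007])
    for rng in(2,1.5,1.5,1.2,1.2): E=edges(v[:5],v[5],rng); v,r=fit(E,v)
    print(tag,v.round(4))
    for sub in("side","box"):
        Es={k:L for k,L in E.items() if sub in k}; w,_=fit(Es,v); print("   only",sub,w.round(4))
```

```text
0 [0.6924 0.2361 0.2428 0.9886 0.4579 0.0072]
   only side [0.7015 0.2301 0.2337 0.9816 0.4522 0.0062]
   only box [0.6924 0.2355 0.2433 0.9952 0.4472 0.0072]
4 [0.6922 0.2361 0.243  0.9866 0.4571 0.0073]
   only side [0.7022 0.2295 0.2329 0.98   0.4511 0.0062]
   only box [0.6922 0.2356 0.2434 0.992  0.449  0.0072]
5 [0.6923 0.236  0.2431 0.9887 0.4554 0.0073]
   only side [0.7019 0.2297 0.2333 0.9799 0.4488 0.0063]
   only box [0.6923 0.2354 0.2436 0.9944 0.445  0.0073]
6 [0.6925 0.2361 0.2427 0.9902 0.4618 0.0072]
   only side [0.7019 0.2299 0.2332 0.984  0.4563 0.0062]
   only box [0.6924 0.2356 0.2433 0.9939 0.4498 0.0072]
```

```bash
python3 -m jog '[[[0,0,2,0,1],[0,0,2,0,1],[0,0,2,0,1],[0,0,2,0,1],[0,0,2,0,1],[0,0,2,0,1]]]'; python3 st.py
python3 - <<'E'
from cell import *
import cv2
for n in("side","top"): cv2.imwrite(f"pics/{n}7.png",camera(n)[:,:,::-1])
print(read_state()['joint_velocities'].round(2) if hasattr(read_state()['joint_velocities'],'round') else read_state()['joint_velocities'])
E
python3 fitc.py 7
```

```text
clock: 14.93
position: [0.6205, 0.1306, 0.2318]
tcp_rot: [155.3, 0.8, 147.0]
force: [-0.1, -0.2, -0.6]
grip_width: 0.0079
t 14.93 J [ -8.9  11.   98.4  25.2  61.8 -76.5] p [0.6205 0.1306 0.2318] rpy [155.34   0.81 147.02] w 0.0079
toolx [-0.839  0.544 -0.014] tooly [0.49  0.766 0.417] toolz [ 0.238  0.343 -0.909]
F [-0.1 -0.2 -0.6]
[-0.01 -0.06  0.08 -0.03  0.01  0.09]
('side', 'top') a,e,c mm [-1.5  0.  46.2] phi deg -0.0 0.2 {'side': 82, 'top': 23}
('side',) a,e,c mm [-2.  -0.  46.4] phi deg 0.0 0.11 {'side': 82}
('top',) a,e,c mm [-0.1 -0.  39.2] phi deg 0.0 0.19 {'top': 24}
mid in lens (mm) [-120.5   -0.3   -0.5]
coaster normal in lens [ 1.     0.015 -0.02 ] -> vert/horiz err deg -1.1 0.9  width axis in lens [-0.015  1.    -0.008] roll deg -0.5
shift needed, tool mm [ 0.3  0.5 -0.5]
mid in lens (mm) [-120.5   -0.7   -0.7]
coaster normal in lens [ 1.     0.015 -0.02 ] -> vert/horiz err deg -1.1 0.9  width axis in lens [-0.015  1.    -0.008] roll deg -0.5
shift needed, tool mm [ 0.7  0.5 -0.7]
mid in lens (mm) [-120.4    1.2    6.4]
coaster normal in lens [ 1.     0.015 -0.02 ] -> vert/horiz err deg -1.1 0.9  width axis in lens [-0.015  1.    -0.008] roll deg -0.5
shift needed, tool mm [-1.2  0.5  6.4]
```

View pics/side7.png

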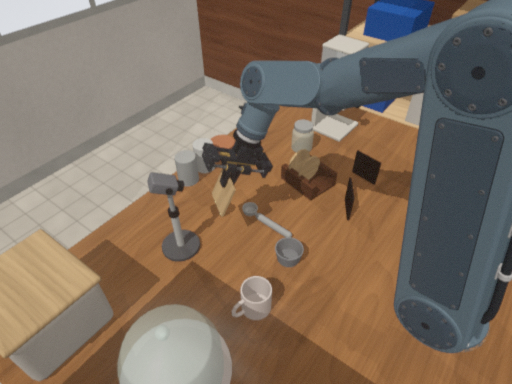

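```bash
python3 -c "
from cell import hand_in; print(hand_in())"; python3 st.py
```

```text
the job is handed in; nothing more can be done
None
the job is handed in; nothing more can be done
```

I slid the square coaster straight up out of its slot and handed the job in at about 15 s. It was held motionless in front of the lens at 35 N.

**How the tilt was made:** the moves can't tilt the tool directly. I pulled the arm just past its reach in short calls, and each call tipped the tool about 2° outward. I tested this with the hand empty before grasping, then untilted to about 1° for the pick.

**Last checks**, using the lens pose fitted from both cameras (tilt about 0.45 rad, yaw about 56.5°):
- **Position:** the coaster's middle is 120.5 mm from the lens and within about 1 mm of its axis.
- **Angle:** the face is off square by about 1.1° vertically and 0.9° sideways, and edge roll is about 0.5°.
- **Stillness:** joint speeds were about zero and the opening was 7.9 mm on the 8 mm coaster.
- **Surroundings:** repeated fits put the camera where it was at the start. The other coasters, mug, ramekin, scoop and dome look untouched in the final side picture.

**Disagreements:**
- **Top camera:** used alone, where it sees little of the coaster, it puts the middle about 6 mm higher. I trusted the combined fit, which agrees with the grasp geometry.
- **Side camera:** fitted from it alone, the lens comes out about 14 mm away from the combined fit, mostly along that camera's line of sight. I used the combined fit.
- **Joint 2:** during the empty-hand untilt it briefly read −51.3°, against a limit of −51.25°, rounded to a tenth of a degree. I can't tell whether it passed the limit.

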